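Stack the test sieves on the shaker

TASK

Build the sieve stack on the shaker's receiving pan, one piece at a time from the bottom up: the fine sieve first, then the medium one, then the coarse one, and the lid on top. Every piece must be fully home, level in the rim of the one below; leave the finished stack standing by itself, and do not shove or knock over the timer, the brown bottle or the beaker, nor tip over any sieve or the lid.

Things in the scene. Friction and masses are not known exactly. Their poses are not given: they have to be found in the camera images.
- shaker_base: Low round grey shaker base, 106 mm across and 26 mm high, bolted down, with a steel receiving pan of 58 mm outside diameter (wall 2.5 mm, 53 mm inside) fixed upright in its middle. Origin at the centre of the base's underside, on the pan's axis, z up. The pan's open rim is at z = 50 mm; seated on it the fine sieve's origin is at z = 43 mm.
- sieve_fine: Round steel test sieve, loose, upright, closest mesh (2.2 mm pitch, looks nearly closed); lowest frame. Origin at the centre of its underside, z up, yaw meaningless. z 0-7 mm: tapered skirt (39 mm across at the foot, 49 mm above) that drops into the rim below. z 7-31 mm: ring frame, 58 mm outside, 53 inside, whose lower edge rests on the rim below. About 80 g. The medium sieve seated on it has its origin at z = 24 mm.
- sieve_medium: Round steel test sieve, loose, upright, middle mesh (6.5 mm pitch); middle-height frame. Origin at the centre of its underside, z up, yaw meaningless. z 0-7 mm: tapered skirt (39 mm across at the foot, 49 mm above) that drops into the rim below. z 7-43 mm: ring frame, 58 mm outside, 53 inside, whose lower edge rests on the rim below. About 90 g. The coarse sieve seated on it has its origin at z = 36 mm.
- sieve_coarse: Round steel test sieve, loose, upright, widest mesh (13 mm pitch, few thick wires); tallest frame. Origin at the centre of its underside, z up, yaw meaningless. z 0-7 mm: tapered skirt (39 mm across at the foot, 49 mm above) that drops into the rim below. z 7-55 mm: ring frame, 58 mm outside, 53 inside, whose lower edge rests on the rim below. About 100 g. The lid seated on it has its origin at z = 48 mm.
- sieve_lid: Round steel lid, 58 mm across, with a black upright knob 19 mm in diameter in its middle, loose, about 70 g. Origin at the centre of its underside, z up. It has the same tapered skirt from z = 0 to 7 mm, a plate from z = 7 to 13 mm, and the knob from z = 13 to 39 mm.
- timer: Bystander, to be left alone: flat white bench timer, 68 x 68 x 21 mm, loose. Origin at the centre of its underside.
- brown_bottle: Bystander, to be left alone: brown bottle with a black cap, 62 mm across, 138 mm high, loose. Origin at the centre of its underside.
- beaker: Bystander, to be left alone: glass beaker, 70 mm across, 92 mm high, loose. Origin at the centre of its underside.

How it is judged:
On the way, in this order (a step that is already met when the one before it is completed fails the run):
1. the fine sieve is seated on the receiving pan and let go (horizontal distance between sieve_fine and shaker_base below 0.004 m and z of sieve_fine in the frame of shaker_base between 0.041 and 0.045 m and angle between sieve_fine's own z axis and vertical below 0.06 rad and contact force between the fingers and sieve_fine below 0.2 N), for 0.2 s.
2. the medium sieve is seated on the fine one and let go (horizontal distance between sieve_medium and sieve_fine below 0.004 m and z of sieve_medium in the frame of sieve_fine between 0.022 and 0.026 m and angle between sieve_medium's own z axis and vertical below 0.06 rad and contact force between the fingers and sieve_medium below 0.2 N), for 0.2 s.
3. the coarse sieve is seated on the medium one and let go (horizontal distance between sieve_coarse and sieve_medium below 0.004 m and z of sieve_coarse in the frame of sieve_medium between 0.034 and 0.038 m and angle between sieve_coarse's own z axis and vertical below 0.06 rad and contact force between the fingers and sieve_coarse below 0.2 N), for 0.2 s.
4. the lid is seated on the coarse sieve and let go (horizontal distance between sieve_lid and sieve_coarse below 0.004 m and z of sieve_lid in the frame of sieve_coarse between 0.046 and 0.05 m and angle between sieve_lid's own z axis and vertical below 0.06 rad and contact force between the fingers and sieve_lid below 0.2 N), for 0.2 s.
At the end, for the whole second after the job is handed in: From the bottom: receiving pan, fine sieve, medium sieve, coarse sieve, lid, each centred on the one below within 4 mm, its height within 2 mm of fully seated, upright within 0.06 rad, and at rest (horizontal distance between sieve_fine and shaker_base below 0.004 m and z of sieve_fine in the frame of shaker_base between 0.041 and 0.045 m and angle between each of sieve_fine, sieve_medium, sieve_coarse, sieve_lid's own z axis and vertical below 0.06 rad and horizontal distance between sieve_medium and sieve_fine below 0.004 m and z of sieve_medium in the frame of sieve_fine between 0.022 and 0.026 m and horizontal distance between sieve_coarse and sieve_medium below 0.004 m and z of sieve_coarse in the frame of sieve_medium between 0.034 and 0.038 m and horizontal distance between sieve_lid and sieve_coarse below 0.004 m and z of sieve_lid in the frame of sieve_coarse between 0.046 and 0.05 m and linear speed of each of sieve_fine, sieve_medium, sieve_coarse, sieve_lid below 0.02 m/s); the robot touches nothing.
It fails at once if the timer is shoved or knocked over (distance of timer from where it was at the start of the episode above 0.02 m or angle between timer's own z axis and vertical above 0.35 rad).
It fails at once if the brown bottle is shoved or knocked over (distance of brown_bottle from where it was at the start of the episode above 0.02 m or angle between brown_bottle's own z axis and vertical above 0.35 rad).
It fails at once if the beaker is shoved or knocked over (distance of beaker from where it was at the start of the episode above 0.02 m or angle between beaker's own z axis and vertical above 0.35 rad).
It fails at once if a sieve or the lid is tipped over (angle between any of sieve_fine, sieve_medium, sieve_coarse, sieve_lid's own z axis and vertical above 0.8 rad).
It also fails if it takes over 102 s, if anything falls off the work surface, if the arm or the gripper's body presses on something with over 40 N, if the wrist force passes 120 N, or if a joint passes its speed limit or range.

ROBOT

A 6-joint arm with a two-finger parallel gripper is mounted at the origin on a cart in front of the work surface, level with it; the furniture and walls round the work are solid. World frame = base frame: x ahead of the robot, y to its left, z up, the work surface at z = 0. Lengths are in m, angles in rad, forces in N, time in s.
With the tool pointing down it reaches from about 0.325 to 0.875 m from the base axis. Payload 4.4 kg.
Tool frame: the origin (TCP) lies at the very end of the fingers, on their centre line; the grasp point (between the pads) lies 19 mm behind it; x points along the fingers, y is the direction in which the jaws open and shut, and the axes are right-handed (so a half turn about x gives the same grasp; the last joint's range is limited). The gripper opens to 85 mm and grips with 20 to 120 N. Pads are 22 mm wide; open, the fingers measure 114 mm over their backs; the gripper's body (76 mm by 85 mm) begins 54 mm behind the grasp point. The pads swing forward as they close: fully open they stand 13 mm farther back than shut.
Start: joints at [-1.256, 0.207, 1.542, -0, 1.393, -0.15], TCP at [0.258, -0.514, 0.231] pointing down, gripper open.
Joint ranges: [-2.73, 2.73], [-0.86, 2.22], [0.23, 2.46], [-1.11, 4.25], [0.08, 2.63], [-2.82, 2.82]. Speed limits (rad/s): [2.79, 2.79, 3.14, 3.14, 3.14, 3.14].

INTERFACE

Orientations are given as a unit quaternion [w, x, y, z].
In Python, from plant import manip gives the robot as it stands.
- The arm moves only by the shell command python3 -m handwheel 'ROWS'. ROWS is JSON, a list of rows, each a list of 5 numbers: the opening, from 0 (shut) to 1 (fully open), then the shift along the tool's x, y, z in cm, then the turn about the tool's x in rad. A call has 1 to 10 rows; each row shifts and turns the commanded pose from where the row before left it, along the tool's axes as they then stand; what a row does not reach is not made up. A row lasts 1/12 s, in which the tool goes at most 41.7 mm and 7.16 degrees, less where a joint would pass 70% of its speed; a pose out of reach is approached as far as the arm can. A call with a gripper value outside its range is refused whole. The fingers move at their own pace and stop on an object; the grip force is fixed at half the most. Time passes only in rows, so rows that do not move let the fingers close. It gives the time, the measured TCP pose, the force and the opening at its end, in the units of the state.
- manip.read_state(): the state, without advancing time (a new reading comes with each control period).
- manip.camera(name): name is "scene" or "top" or "wrist"; returns a dict with "image" (420x560x3 uint8, blue, green, red), "vertical_fov" (degrees; the focal length in pixels is half the picture's height over the tangent of half this angle, whatever the lens; pixels are square), "cx", "cy" (the principal point, pixels), "rvec" (rotation vector, rad) and "tvec" (3), from world to camera coordinates, as OpenCV has them; the wrist camera has in their place "mount" (4x4, takes a point from camera to tool coordinates, whose origin is the TCP and whose axes are the tool frame's). Camera axes: x right, y down, z forward; pixel columns grow to the right and rows downward; lengths in m; the calibration is good to about 2 mm. A picture is of the moment at which its call begins: read the wrist's pose just before it. There is no depth.
- manip.sign_off(): hands the job in, once; it reports no verdict.
Trained networks look in a picture, given as the dict that the camera call returned (one of the last four; its "shot" number tells which), for a name from the list of things; names that differ only in an ending like _2 or _b are one class to them, and where a whole thing is asked for, a point or a joint stands for the part that bears it (a point fixed in the world has none). Each returns a list of dicts, best first, with "conf" (0 to 1); they miss things now and then, are a little off and sometimes report something else, mostly with a low value. They report only what shows in the picture. A call takes as long as a camera call.
- manip.outline_of(picture, name): "region" (420x560 bool, what is visible of it) and "rect" ([centre column, centre row, width, height] in pixels, round what is visible of it).
The state is a dict: "time": time; "joints": joint angles; "qd": joint speeds; "joint_efforts": joint torques, N m; "tool_pos": TCP position; "ee_rot": TCP orientation; "ft_force": force on the tool from outside, world axes, zero at the start; "torque": the same for the moment, N m; "width": finger opening in m.
Only numpy, scipy, OpenCV 4.12 (cv2) and the standard library are available. Lean on these libraries where they do the work, as an engineer would, in place of code of your own. Each camera call takes 0.05 s, during which the arm holds its last target.

## Working session

There is one attempt and no reset: what is moved stays moved. The work goes in short steps, Python scripts to look and compute and a shell command to move; the robot and the scene stay as the last step left them, time stands still between calls to the robot, and variables do not carry over. Pictures are saved under pics/ and viewed, and the job is handed in when it is done.

```bash
ls -la; mkdir -p pics
cat > h.py <<'E'
import numpy as np, cv2
from plant import manip
def snap(n,f):
    p=manip.camera(n); cv2.imwrite('pics/'+f,p['image']); return p
E
python3 - <<'E'
from h import *
s=manip.read_state(); print(s)
for n in ['scene','top','wrist']:
    p=snap(n,n+'0.png'); print(n,{k:v for k,v in p.items() if k!='image'})
    for o in ['shaker_base','sieve_fine','sieve_medium','sieve_coarse','sieve_lid','timer','brown_bottle','beaker']:
        r=manip.outline_of(p,o); print(o,[(round(float(x['conf']),2),[int(v) for v in x['rect']]) for x in r])
E
```

```text
total 12
drwxr-xr-x  3 agent agent 4096 Dec  7 13:44 .
drwxr-xr-x 23 root  root  4096 Dec  7 13:44 ..
drwxr-xr-x  2 agent agent 4096 Dec  7 13:44 pics
{'time': 0.0, 'joints': array([-1.25546380e+00,  2.07399227e-01,  1.54296756e+00,  1.84054492e-05,
        1.39348938e+00, -1.50536124e-01]), 'qd': array([ 0.00145504,  0.00110606,  0.00064345,  0.00161801,  0.00033751,
       -0.00064869]), 'joint_efforts': array([-2.05093384e-03, -3.83039117e+01, -2.91595852e+01, -4.81405987e-04,
        1.04761103e-02,  1.43755216e-05]), 'tool_pos': array([ 0.25802868, -0.51300768,  0.2301311 ]), 'ee_rot': array([-0.16242468, -0.68795046, -0.16402086,  0.68806943]), 'ft_force': array([-0.39872907,  1.50479057,  0.38228807]), 'torque': array([ 0.00405063, -0.02935427,  0.00282303]), 'width': 0.08523004684199421}
scene {'vertical_fov': 51.93670645005345, 'cx': 278.6818173649832, 'cy': 207.9031006439175, 'rvec': array([ 0.85340624, -2.42997784,  1.23099759]), 'tvec': array([0.46733975, 0.26740329, 0.8343481 ]), 'shot': 1}
shaker_base [(0.8, [362, 208, 41, 28]), (0.72, [325, 240, 27, 23])]
sieve_fine [(
[... 655 characters left out ...]
82, [387, 205, 28, 22])]
timer [(0.67, [283, 268, 31, 29])]
brown_bottle [(0.6, [203, 150, 26, 31])]
beaker [(0.64, [339, 151, 34, 36])]
wrist {'vertical_fov': 65.0391675969315, 'cx': 275.82423942757464, 'cy': 207.75088174513755, 'mount': array([[ 1.56266055e-04, -3.13141577e-01,  9.49706443e-01,
        -1.42848318e-01],
       [ 9.99999904e-01, -3.40661227e-04, -2.76865800e-04,
         6.02293142e-05],
       [ 4.10226356e-04,  9.49706395e-01,  3.13141494e-01,
        -8.08528511e-02],
       [ 0.00000000e+00,  0.00000000e+00,  0.00000000e+00,
         1.00000000e+00]]), 'shot': 3}
shaker_base []
sieve_fine []
sieve_medium []
sieve_coarse []
sieve_lid []
timer []
brown_bottle []
beaker []
```

View pics/scene0.png

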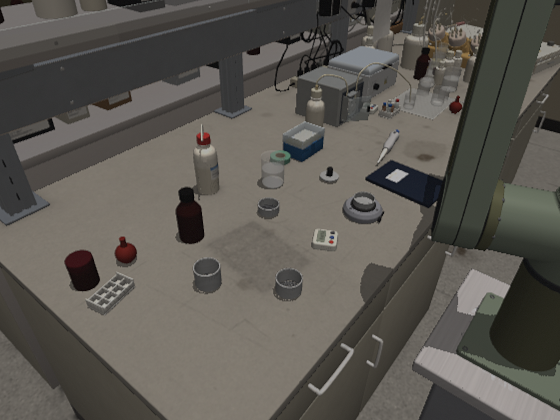

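View pics/top0.png

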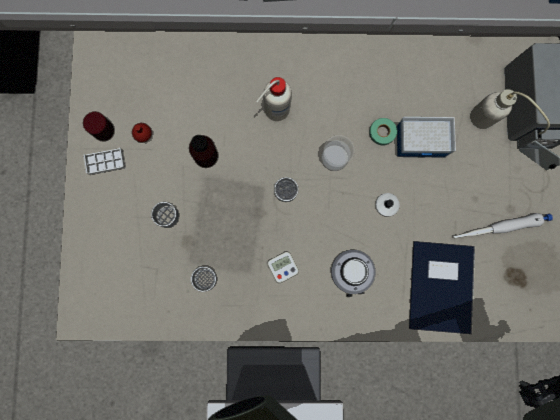

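View pics/wrist0.png

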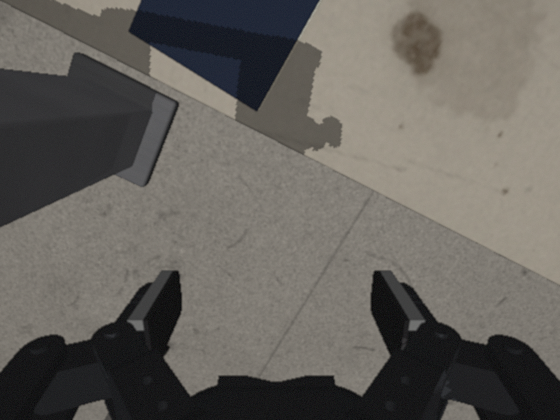

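```bash
cat >> h.py <<'E'
from scipy.optimize import minimize
from scipy.spatial.transform import Rotation as R
def cyl(rs): # list (r,z)
    a=np.linspace(0,2*np.pi,48,endpoint=False)
    return np.vstack([np.c_[r*np.cos(a),r*np.sin(a),0*a+z] for r,z in rs])
SH={'shaker_base':[(.053,0),(.053,.026),(.029,.05)],'sieve_fine':[(.0195,0),(.0245,.007),(.029,.007),(.029,.031)],
'sieve_medium':[(.0195,0),(.0245,.007),(.029,.007),(.029,.043)],'sieve_coarse':[(.0195,0),(.0245,.007),(.029,.007),(.029,.055)],
'sieve_lid':[(.0195,0),(.0245,.007),(.029,.007),(.029,.013),(.0095,.039)],'brown_bottle':[(.031,0),(.031,.09),(.015,.138)],'beaker':[(.035,0),(.035,.092)],'timer':[(.034,0),(.034,.021)]}
def cam(p,s=None):
    f=210/np.tan(np.radians(p['vertical_fov'])/2)
    K=np.array([[f,0,p['cx']],[0,f,p['cy']],[0,0,1.]])
    if 'mount' in p:
        q=s['ee_rot']; T=np.eye(4); T[:3,:3]=R.from_quat([q[1],q[2],q[3],q[0]]).as_matrix(); T[:3,3]=s['tool_pos']
        W=np.linalg.inv(T@p['mount']); return K,cv2.Rodrigues(W[:3,:3])[0],W[:3,3]
    return K,np.array(p['rvec'],float),np.array(p['tvec'],float)
def proj(c,P): return cv2.projectPoints(np.asarray(P,float).reshape(-1,1,3),c[1],c[2],c[0],None)[0].reshape(-1,2)
def back(c,uv,z):
    Rm=cv2.Rodrigues(c[1])[0]; C=-Rm.T@c[2]; d=Rm.T@np.linalg.inv(c[0])@np.array([uv[0],uv[1],1.]); t=(z-C[2])/d[2]; return C+t*d
def fit(c,reg,name,z0=0,x0=None):
    ys,xs=np.nonzero(reg); 
    if x0 is None: x0=back(c,(xs.mean(),ys.mean()),z0+.02)[:2]
    S=cyl(SH[name])+[0,0,z0]; m=reg.astype(np.uint8); 
    def cost(x):
        h=cv2.convexHull((proj(c,S+[x[0],x[1],0])*8).astype(np.int32))
        im=cv2.fillConvexPoly(np.zeros((420,560),np.uint8),h,255,cv2.LINE_AA,3)/255.
        return np.abs(im-m).sum()/m.sum()
    r=minimize(cost,x0,method='Nelder-Mead',options=dict(initial_simplex=[x0,x0+[.006,0],x0+[0,.006]],xatol=1e-4)); return r.x,r.fun
E
python3 - <<'E'
from h import *
for n in ['scene','top']:
    p=manip.camera(n); c=cam(p)
    for o in SH:
        r=manip.outline_of(p,o)
        if r: 
            if o=='timer': ys,xs=np.nonzero(r[0]['region']); print(n,o,back(c,(xs.mean(),ys.mean()),.015).round(4)); continue
            x,f=fit(c,r[0]['region'],o); print(n,o,x.round(4),round(f,2))
print(manip.read_state()['time'])
E
```

```text
scene shaker_base [ 0.4554 -0.1929] 0.25
scene sieve_fine [ 0.6521 -0.025 ] 0.17
scene sieve_medium [0.4376 0.1685] 0.16
scene sieve_coarse [0.5864 0.2639] 0.06
scene sieve_lid [ 0.6188 -0.2735] 0.21
scene brown_bottle [0.7426 0.1711] 0.16
scene beaker [ 0.74   -0.1523] 0.15
scene timer [ 0.4618 -0.0094  0.015 ]
top shaker_base [ 0.4531 -0.1849] 0.09
top sieve_fine [ 0.6516 -0.0247] 0.16
top sieve_medium [0.4362 0.1675] 0.16
top sieve_coarse [0.5862 0.2635] 0.51
top sieve_lid [ 0.6182 -0.2731] 0.21
top brown_bottle [0.7386 0.1728] 0.1
top beaker [ 0.7356 -0.1455] 0.13
top timer [ 0.465  -0.0179  0.015 ]
2.25
```

```bash
cat >> h.py <<'E'
def Rt(s):
    q=s['ee_rot']; return R.from_quat([q[1],q[2],q[3],q[0]]).as_matrix()
def plan(target,s=None,yaw=None):
    """print total tool-axes shift (cm) to target world TCP; yaw= desired heading of tool y (rad, mod pi)"""
    s=s or manip.read_state(); M=Rt(s); d=np.array(target)-s['tool_pos']
    print('t',round(s['time'],2),'tcp',s['tool_pos'].round(4),'w',round(s['width'],4),'F',s['ft_force'].round(1))
    print('axes x',M[:,0].round(3),'y',M[:,1].round(3),'z',M[:,2].round(3),'j',s['joints'].round(2))
    a=np.arctan2(M[1,1],M[0,1]); print('yaw y',round(a,3))
    print('shift now cm',(M.T@d*100).round(2))
    if yaw is not None:
        t=a-yaw; t=(t+np.pi/2)%np.pi-np.pi/2 # tool x down -> +turn reduces world yaw
        M2=M@R.from_rotvec([t,0,0]).as_matrix(); print('turn',round(t,3),'after-turn shift',(M2.T@d*100).round(2))
E
python3 - <<'E'
from h import *
plan([.652,-.025,.15],yaw=0)
plan([.652,-.025,.15],yaw=np.pi/2)
E
```

```text
t 2.25 tcp [ 0.2583 -0.5137  0.2313] w 0.0849 F [ 0.4  0.2 -0.7]
axes x [ 0.  0. -1.] y [ 0.449 -0.893 -0.   ] z [-0.893 -0.449 -0.   ] j [-1.26  0.21  1.54  0.    1.39 -0.15]
yaw y -1.105
shift now cm [  8.13 -25.98 -57.13]
turn -1.105 after-turn shift [  8.13  39.37 -48.87]
t 2.25 tcp [ 0.2583 -0.5137  0.2313] w 0.0849 F [ 0.4  0.2 -0.7]
axes x [ 0.  0. -1.] y [ 0.449 -0.893 -0.   ] z [-0.893 -0.449 -0.   ] j [-1.26  0.21  1.54  0.    1.39 -0.15]
yaw y -1.105
shift now cm [  8.13 -25.98 -57.13]
turn 0.466 after-turn shift [  8.13 -48.87 -39.37]
```

```bash
python3 -m handwheel '[[1,0,0,-3,-0.12],[1,0,0,-3,-0.12],[1,0,0,-3,-0.12],[1,0,0,-3,-0.12],[1,0,0,-3,-0.12],[1,0,0,-3,-0.12],[1,0,0,-3,-0.12],[1,0,0,-3,-0.12],[1,0,0,-3,-0.12],[1,0,0,0,-0.025]]'
python3 - <<'E'
from h import *
plan([.652,-.025,.15],yaw=0)
E
```

```text
time: 3.08
tool_pos: [0.4094, -0.3002, 0.231]
ee_rot: [0.501, 0.499, 0.503, -0.497]
ft_force: [1.2, -0.5, -0.1]
width: 0.0856
t 3.08 tcp [ 0.4094 -0.3002  0.231 ] w 0.0856 F [ 1.2 -0.5 -0.1]
axes x [-0.     0.004 -1.   ] y [ 1.     0.009 -0.   ] z [ 0.009 -1.    -0.004] j [-0.8   0.06  1.7   0.    1.38 -0.81]
yaw y 0.009
shift now cm [  8.19  24.5  -27.28]
turn 0.009 after-turn shift [  8.19  24.27 -27.49]
```

```bash
cat >> h.py <<'E'
def look(names,fn=None,z0={},cam_='wrist',n=1):
    s=manip.read_state(); p=manip.camera(cam_); c=cam(p,s)
    im=p['image'].copy(); out={}
    for o in names:
        r=manip.outline_of(p,o)
        if not r: print(o,'none'); continue
        for e in r[:n]:
            x,f=fit(c,e['region'],o,z0.get(o,0)); print(o,'conf',round(float(e['conf']),2),'rect',[int(v) for v in e['rect']],'xy',x.round(4),'res',round(f,3))
        x,f=fit(c,r[0]['region'],o,z0.get(o,0)); out[o]=x
        S=proj(c,cyl(SH[o])+[x[0],x[1],z0.get(o,0)])
        for u in S: cv2.circle(im,(int(u[0]),int(u[1])),1,(0,255,0),-1)
    if fn: cv2.imwrite('pics/'+fn,im)
    return s,p,c,out
E
python3 - <<'E'
from h import *
look(['shaker_base','sieve_lid'],'w1.png')
E
```

```text
shaker_base conf 0.9 rect [317, 60, 115, 110] xy [ 0.4523 -0.1876] res 0.1
sieve_lid conf 0.67 rect [466, 151, 53, 54] xy [ 0.6187 -0.2715] res 0.097
```

View pics/w1.png

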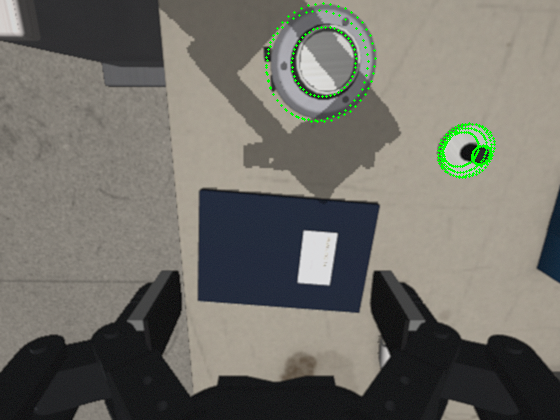

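Run:
```python
import cv2,numpy as np
im=cv2.imread('pics/w1.png'); a=cv2.resize(im[100:200,420:540],None,fx=4,fy=4,interpolation=cv2.INTER_CUBIC); b=cv2.resize(im[0:130,255:385],None,fx=3,fy=3,interpolation=cv2.INTER_CUBIC)
o=np.zeros((400,480+390,3),np.uint8)[:,:];o[:400,:480]=a;o[:390,480:]=b
cv2.imwrite('pics/z1.png',cv2.resize(o,None,fx=.9,fy=.9))
```

```text
(no output)
```

View pics/z1.png

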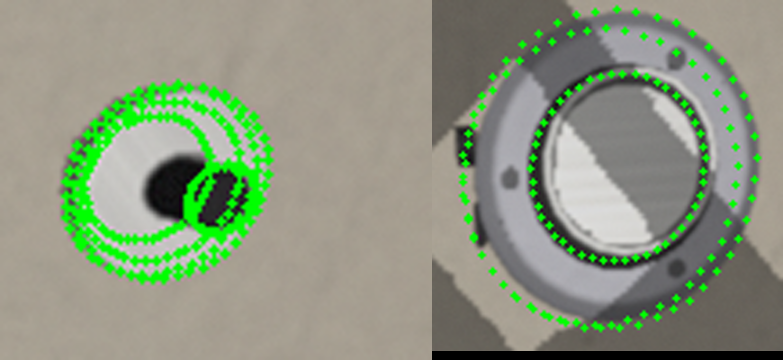

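```bash
cat >> h.py <<'E'
A=np.linspace(0,2*np.pi,240,endpoint=False)
def circ(r,z): return np.c_[r*np.cos(A),r*np.sin(A),0*A+z]
def edgefit(c,im,circles,x0,span=.008,mask=None):
    """search xy maximising |radial gradient| on the projected circles"""
    g=cv2.GaussianBlur(im,(0,0),1.0).astype(np.float32); 
    gx=cv2.Sobel(g,cv2.CV_32F,1,0).__abs__().max(2); gy=np.abs(cv2.Sobel(g,cv2.CV_32F,0,1)).max(2)
    m=np.minimum(np.hypot(gx,gy),150)
    def score(x):
        t=0
        for r,z in circles:
            uv=proj(c,circ(r,z)+[x[0],x[1],0]).astype(np.float32)
            t+=np.mean(np.sqrt(cv2.remap(m,uv[:,:1],uv[:,1:],cv2.INTER_LINEAR)))
        return t
    st=span/8
    g0=[(score((x0[0]+i*st,x0[1]+j*st)),i,j) for i in range(-8,9) for j in range(-8,9)]
    b=max(g0); x1=np.array([x0[0]+b[1]*st,x0[1]+b[2]*st])
    r=minimize(lambda x:-score(x),x1,method='Nelder-Mead',options=dict(initial_simplex=[x1,x1+[.001,0],x1+[0,.001]],xatol=1e-5))
    return r.x,-r.fun
def zoom(im,uv,h,f,fn,pts=[]):
    o=cv2.resize(im[max(0,int(uv[1])-h):int(uv[1])+h,max(0,int(uv[0])-h):int(uv[0])+h],None,fx=f,fy=f,interpolation=cv2.INTER_CUBIC)
    for p in pts: cv2.circle(o,(int((p[0]-max(0,int(uv[0])-h)+.5)*f),int((p[1]-max(0,int(uv[1])-h)+.5)*f)),1,(0,255,0),-1)
    cv2.imwrite('pics/'+fn,o)
E
python3 - <<'E'
from h import *
s=manip.read_state(); p=manip.camera('wrist'); c=cam(p,s)
cc=[(.053,.026),(.029,.05),(.0265,.05)]
x,f=edgefit(c,p['image'],cc,[.4535,-.188]); print(x,f)
for k in cc: print(k,edgefit(c,p['image'],[k],[.4535,-.188]))
pt=np.vstack([proj(c,circ(*k)+[x[0],x[1],0]) for k in cc]); zoom(p['image'],(318,62),65,5,'z2.png',pt)
for cn in ['top','scene']:
    p=manip.camera(cn); c=cam(p); print(cn,edgefit(c,p['image'],cc,[.4535,-.188]))
E
```

```text
[ 0.45265935 -0.18479232] 28.06244659423828
(0.053, 0.026) (array([ 0.45316117, -0.18511004]), np.float64(7.070019721984863))
(0.029, 0.05) (array([ 0.45138299, -0.19078317]), np.float64(11.168581008911133))
(0.0265, 0.05) (array([ 0.45209225, -0.18603561]), np.float64(11.133034706115723))
top (array([ 0.45680346, -0.1799672 ]), np.float64(32.045284271240234))
scene (array([ 0.45120241, -0.17763453]), np.float64(25.751914978027344))
```

View pics/z2.png

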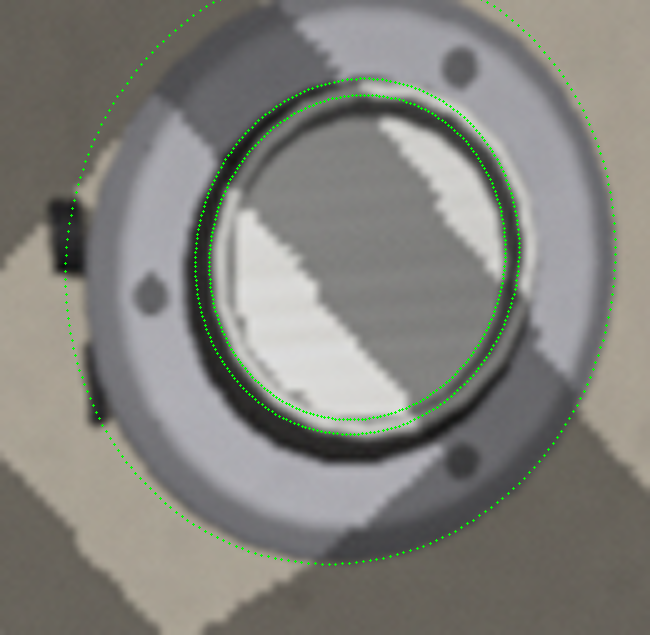

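```bash
python3 -m handwheel '[[1,0,1.1,-3.5,0.009],[1,0,1.1,-3.5,0],[1,0,1.1,-3.5,0],[1,0,1.1,-3.5,0],[1,0,0,0,0],[1,0,0,0,0]]'
python3 - <<'E'
from h import *
s=manip.read_state(); p=manip.camera('wrist'); c=cam(p,s)
print(s['tool_pos'],Rt(s).round(3)[:,1])
cc=[(.029,.05),(.0265,.05)]
x,f=edgefit(c,p['image'],cc,[.4545,-.186]); print(x,f)
for k in cc: print(k,edgefit(c,p['image'],[k],[.4545,-.186]))
pt=np.vstack([proj(c,circ(*k)+[x[0],x[1],0]) for k in cc]); zoom(p['image'],proj(c,[[x[0],x[1],.05]])[0],60,5,'z3.png',pt)
E
```

```text
time: 3.88
tool_pos: [0.4541, -0.1649, 0.2313]
ee_rot: [-0.498, -0.502, -0.498, 0.502]
ft_force: [-0.1, -0.1, 1.0]
width: 0.0856
[ 0.45410417 -0.16485153  0.23128561] [ 1.    -0.007 -0.   ]
[ 0.4559026 -0.1829283] 21.915325164794922
(0.029, 0.05) (array([ 0.45566266, -0.18241906]), np.float64(11.072266578674316))
(0.0265, 0.05) (array([ 0.4550002 , -0.17936504]), np.float64(11.069937705993652))
```

View pics/z3.png

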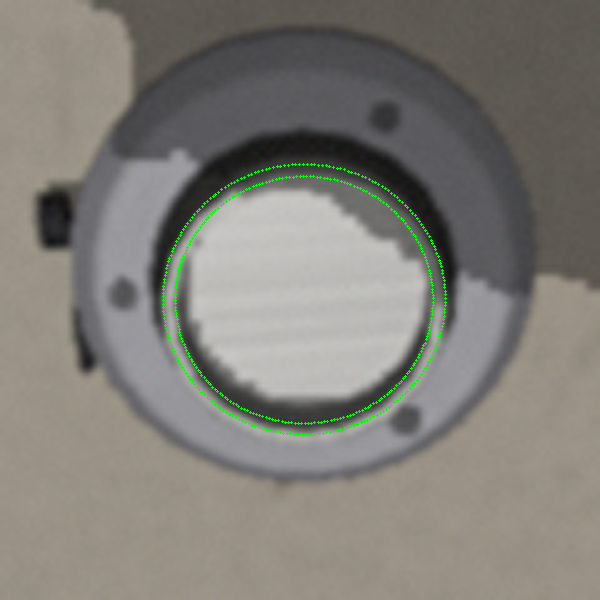

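```bash
python3 -m handwheel '[[1,0,2.8,-2,-0.007],[1,0.8,2.8,-2,0],[1,0.8,2.8,-2,0],[1,0.8,2.8,-2,0],[1,0.8,2.8,-2,0],[1,0.8,2.8,-2,0],[1,0.8,2.8,-2,0],[1,0,0,0,0],[1,0,0,0,0]]'
cat >> h.py <<'E'
HT=dict(sieve_fine=.031,sieve_medium=.043,sieve_coarse=.055,sieve_lid=.013)
def meas(o,x0,fn,z0=0):
    s=manip.read_state(); p=manip.camera('wrist'); c=cam(p,s)
    h=HT[o]+z0; cc=[(.029,h)]+([(.0265,h)] if o!='sieve_lid' else [(.0095,z0+.039)])
    x,f=edgefit(c,p['image'],cc,x0); print('edge',x.round(4),round(f,1))
    for r in manip.outline_of(p,o)[:1]:
        y,g=fit(c,r['region'],o,z0); print('mask',y.round(4),round(g,3))
    pt=np.vstack([proj(c,circ(*k)+[x[0],x[1],0]) for k in cc]); zoom(p['image'],proj(c,[[x[0],x[1],h]])[0],80,4,fn,pt)
    return x
E
python3 - <<'E'
from h import *
x=meas('sieve_fine',[.652,-.025],'f1.png')
plan([*x,.1],yaw=0)
E
```

```text
time: 4.68
tool_pos: [0.6504, -0.0273, 0.1811]
ee_rot: [-0.499, -0.5, -0.5, 0.502]
ft_force: [-0.7, 0.3, 0.1]
width: 0.0854
edge [ 0.6525 -0.023 ] 19.0
mask [ 0.6517 -0.0232] 0.079
t 4.78 tcp [ 0.6497 -0.0282  0.183 ] w 0.0859 F [-0.7  0.4  0.2]
axes x [-0.001 -0.001 -1.   ] y [ 1.    -0.004 -0.001] z [-0.004 -1.     0.001] j [-0.18  0.4   1.39 -0.    1.35 -0.17]
yaw y -0.004
shift now cm [ 8.3   0.28 -0.52]
turn -0.004 after-turn shift [ 8.3   0.29 -0.52]
```

View pics/f1.png

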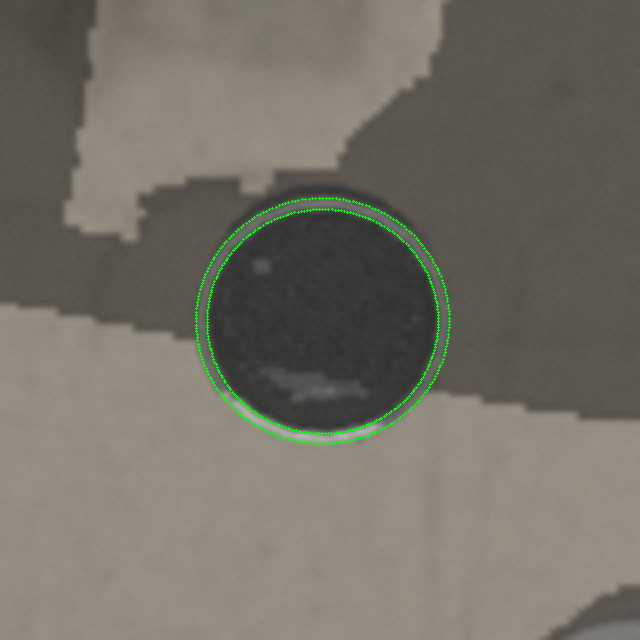

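```bash
python3 -m handwheel '[[1,3.5,0.28,-0.5,-0.004],[1,3.5,0,0,0],[1,3.5,0,0,0],[1,3.5,0,0,0],[1,2,0,0,0],[1,1,0,0,0],[1,0.5,0,0,0],[1,0,0,0,0]]'
python3 - <<'E'
from h import *
snap('wrist','f2.png'); snap('scene','f2s.png')
plan([.6525,-.023,.003],yaw=0)
E
```

```text
time: 5.45
tool_pos: [0.6527, -0.0223, 0.0086]
ee_rot: [0.5, 0.5, 0.5, -0.5]
ft_force: [-0.4, -0.5, -0.7]
width: 0.0851
t 5.55 tcp [ 0.6546 -0.022   0.0107] w 0.0853 F [ 0.9 -0.1  0.9]
axes x [ 0.004 -0.001 -1.   ] y [1.    0.001 0.004] z [ 0.001 -1.     0.001] j [-0.17  0.61  1.48 -0.    1.05 -0.17]
yaw y 0.001
shift now cm [ 0.77 -0.22  0.1 ]
turn 0.001 after-turn shift [ 0.77 -0.22  0.1 ]
```

View pics/f2.png

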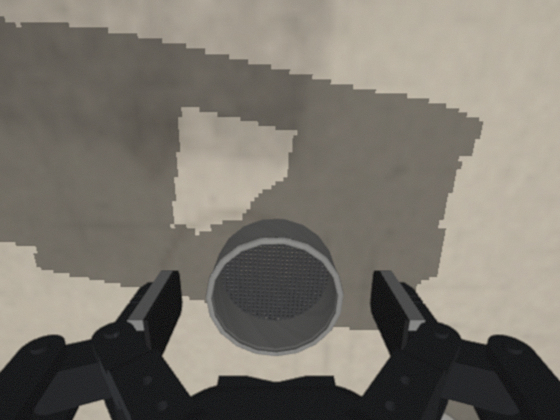

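View pics/f2s.png

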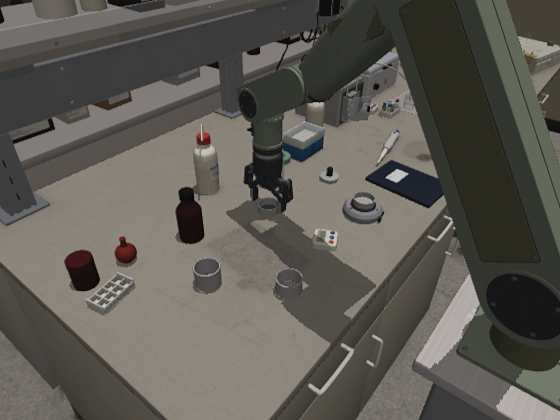

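```bash
python3 -m handwheel '[[1,0.5,0,0,0],[0.6,0,0,0,0],[0.4,0,0,0,0],[0.2,0,0,0,0],[0.2,0,0,0,0],[0.2,0,0,0,0],[0.2,0,0,0,0],[0.2,0,0,0,0]]'
python3 - <<'E'
from h import *
snap('wrist','f3.png')
plan([.6525,-.023,.003],yaw=0)
E
```

```text
time: 6.22
tool_pos: [0.654, -0.0211, 0.0045]
ee_rot: [0.501, 0.5, 0.5, -0.499]
ft_force: [0.4, 0.2, 6.1]
width: 0.0562
t 6.27 tcp [ 0.654  -0.0211  0.0046] w 0.0565 F [-0.5  0.2  5.7]
axes x [ 0.002 -0.    -1.   ] y [1.    0.002 0.002] z [ 0.002 -1.     0.   ] j [-0.16  0.62  1.48  0.    1.04 -0.17]
yaw y 0.002
shift now cm [ 0.15 -0.15  0.19]
turn 0.002 after-turn shift [ 0.15 -0.15  0.19]
```

View pics/f3.png

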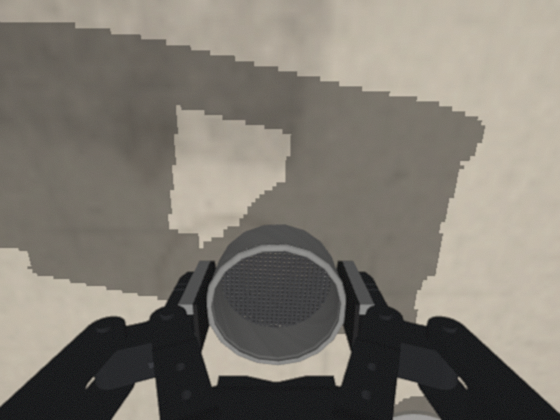

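```bash
python3 - <<'E'
from h import *
s=manip.read_state()
x=meas('sieve_fine',[.654,-.022],'f4.png'); print(x-s['tool_pos'][:2])
E
python3 -m handwheel '[[0.2,-1,0,0,0],[0.2,-3,0,0,0],[0.2,-4,0,0,0],[0.2,-4,0,0,0],[0.2,0,0,0,0]]'
python3 - <<'E'
from h import *
plan([.4559,-.1829,.12],yaw=0)
E
```

```text
edge [ 0.6543 -0.0229] 23.0
mask [ 0.6541 -0.0232] 0.028
[ 0.00031456 -0.00183589]
time: 6.78
tool_pos: [0.659, -0.0219, 0.1336]
ee_rot: [0.505, 0.503, 0.496, -0.496]
ft_force: [2.7, 0.3, 1.6]
width: 0.0567
t 6.78 tcp [ 0.659  -0.0219  0.1336] w 0.0567 F [2.7 0.3 1.6]
axes x [ 0.017 -0.003 -1.   ] y [1.    0.002 0.017] z [ 0.002 -1.     0.003] j [-0.16  0.46  1.42  0.    1.25 -0.17]
yaw y 0.002
shift now cm [  1.07 -20.37  16.05]
turn 0.002 after-turn shift [  1.07 -20.33  16.1 ]
```

View pics/f4.png

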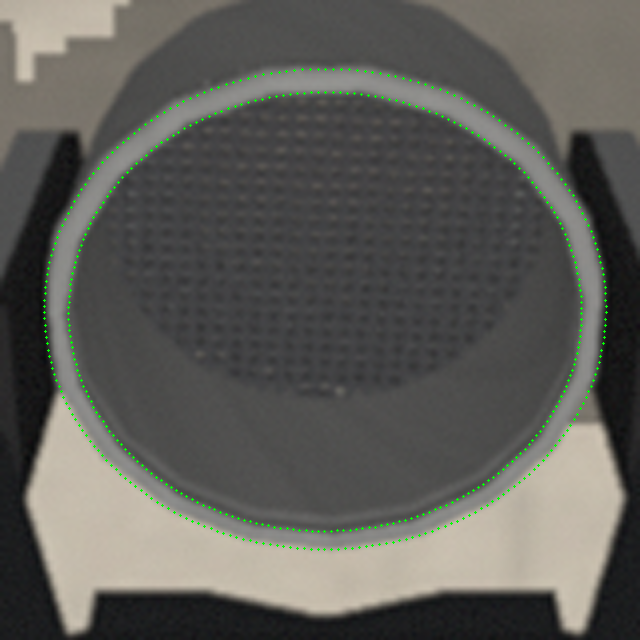

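```bash
python3 -m handwheel '[[0.2,0,-2.9,2.3,0],[0.2,0,-2.9,2.3,0],[0.2,0,-2.9,2.3,0],[0.2,0,-2.9,2.3,0],[0.2,0,-2.9,2.3,0],[0.2,0,-2.9,2.3,0],[0.2,0,-2.9,2.1,0],[0.2,0,0,0,0],[0.2,0,0,0,0]]'
python3 - <<'E'
from h import *
plan([.4556,-.1811,.08],yaw=0)
snap('wrist','p1.png')
E
```

```text
time: 7.53
tool_pos: [0.4486, -0.1811, 0.123]
ee_rot: [-0.499, -0.5, -0.5, 0.5]
ft_force: [0.2, 0.3, -0.4]
width: 0.0563
t 7.53 tcp [ 0.4486 -0.1811  0.123 ] w 0.0563 F [ 0.2  0.3 -0.4]
axes x [-0.001  0.001 -1.   ] y [ 1.    -0.002 -0.001] z [-0.002 -1.    -0.001] j [-0.56  0.14  1.87  0.    1.14 -0.56]
yaw y -0.002
shift now cm [4.3 0.7 0. ]
turn -0.002 after-turn shift [4.3  0.7  0.01]
```

View pics/p1.png

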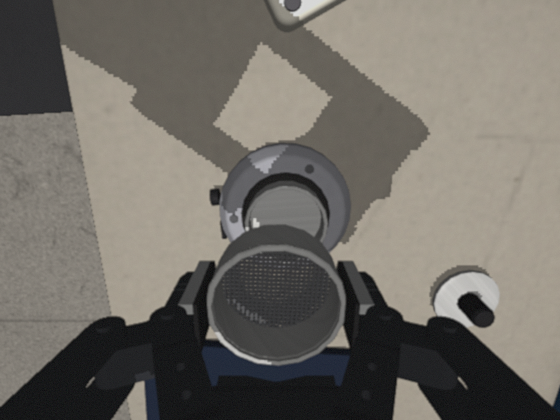

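```bash
python3 -m handwheel '[[0.2,0,0.7,0,0],[0.2,2,0,0,0],[0.2,2,0,0,0],[0.2,0,0,0,0],[0.2,0,0,0,0]]'
python3 - <<'E'
from h import *
plan([.4556,-.1811,.05],yaw=0)
snap('wrist','p2.png')
E
```

```text
time: 8.0
tool_pos: [0.4573, -0.179, 0.0822]
ee_rot: [0.5, 0.499, 0.502, -0.499]
ft_force: [0.0, 0.1, 0.3]
width: 0.0568
t 8.0 tcp [ 0.4573 -0.179   0.0822] w 0.0568 F [0.  0.1 0.3]
axes x [-0.003  0.002 -1.   ] y [ 1.     0.004 -0.003] z [ 0.004 -1.    -0.002] j [-0.55  0.21  1.87  0.    1.06 -0.55]
yaw y 0.004
shift now cm [ 3.22 -0.17  0.21]
turn 0.004 after-turn shift [ 3.22 -0.17  0.21]
```

View pics/p2.png

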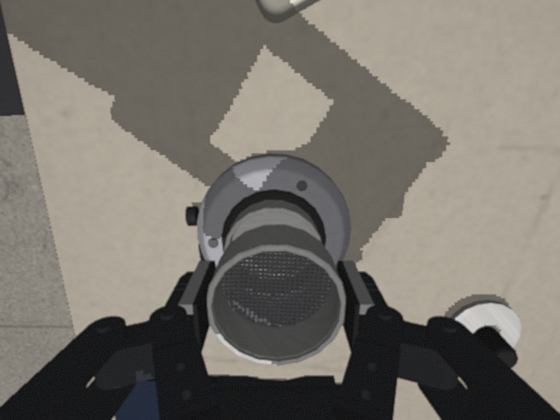

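```bash
python3 -m handwheel '[[0.2,1,-0.1,0.15,0],[0.2,1,0,0,0],[0.2,0.7,0,0,0],[0.2,0.4,0,0,0],[0.2,0,0,0,0],[0.2,0,0,0,0]]'
python3 - <<'E'
from h import *
plan([.4556,-.1811,.0475],yaw=0)
snap('wrist','p3.png')
E
```

```text
time: 8.55
tool_pos: [0.4559, -0.1818, 0.0519]
ee_rot: [0.5, 0.499, 0.501, -0.5]
ft_force: [-0.9, -0.1, -0.9]
width: 0.0565
t 8.55 tcp [ 0.4559 -0.1818  0.0519] w 0.0565 F [-0.9 -0.1 -0.9]
axes x [-0.001  0.    -1.   ] y [ 1.     0.002 -0.001] z [ 0.002 -1.    -0.   ] j [-0.56  0.26  1.89  0.    0.99 -0.56]
yaw y 0.002
shift now cm [ 0.44 -0.03 -0.07]
turn 0.002 after-turn shift [ 0.44 -0.03 -0.07]
```

View pics/p3.png

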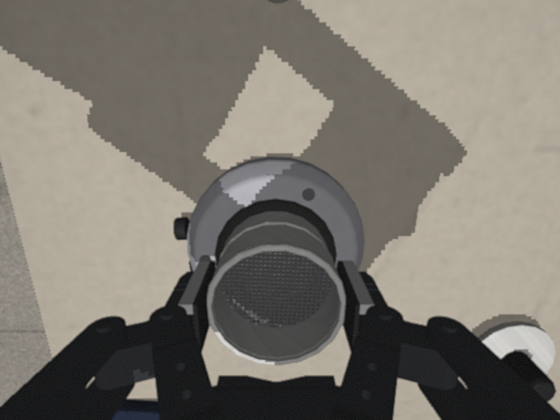

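Skirt is inside the rim (base centred at col ~275, sieve 277, no side force). Lower the last few mm and watch the force.

```bash
python3 -m handwheel '[[0.2,0.2,0,0,0],[0.2,0.2,0,0,0],[0.2,0,0,0,0]]'; python3 -m handwheel '[[0.2,0.1,0,0,0],[0.2,0,0,0,0]]'
```

```text
time: 8.85
tool_pos: [0.4561, -0.1819, 0.0482]
ee_rot: [0.5, 0.499, 0.501, -0.5]
ft_force: [0.5, -0.5, 0.6]
width: 0.0568
time: 9.02
tool_pos: [0.4564, -0.182, 0.0475]
ee_rot: [0.501, 0.5, 0.5, -0.499]
ft_force: [-0.6, -0.2, 0.9]
width: 0.0567
```

```bash
python3 -m handwheel '[[0.2,0.1,0,0,0],[0.2,0,0,0,0],[0.75,0,0,0,0],[1,0,0,0,0],[1,0,0,0,0],[1,0,0,0,0],[1,-1,0,0,0],[1,-3,0,0,0],[1,-4,0,0,0],[1,0,0,0,0]]'
python3 - <<'E'
from h import *
x=meas('sieve_fine',[.4559,-.183],'p4.png',z0=.043)
plan([.437,.168,.15],yaw=0)
snap('scene','p4s.png')
E
```

```text
time: 9.85
tool_pos: [0.4614, -0.185, 0.1342]
ee_rot: [0.506, 0.501, 0.495, -0.498]
ft_force: [2.3, -1.9, 0.5]
width: 0.0851
edge [ 0.4568 -0.1839] 20.9
mask [ 0.4562 -0.185 ] 0.059
t 9.95 tcp [ 0.4581 -0.1831  0.1291] w 0.0855 F [-0.5 -1.2  0.3]
axes x [ 0.005 -0.003 -1.   ] y [1.    0.002 0.005] z [ 0.002 -1.     0.003] j [-0.56  0.14  1.84  0.    1.15 -0.56]
yaw y 0.002
shift now cm [ -2.21  -2.03 -35.11]
turn 0.002 after-turn shift [ -2.21  -2.1  -35.1 ]
```

View pics/p4.png

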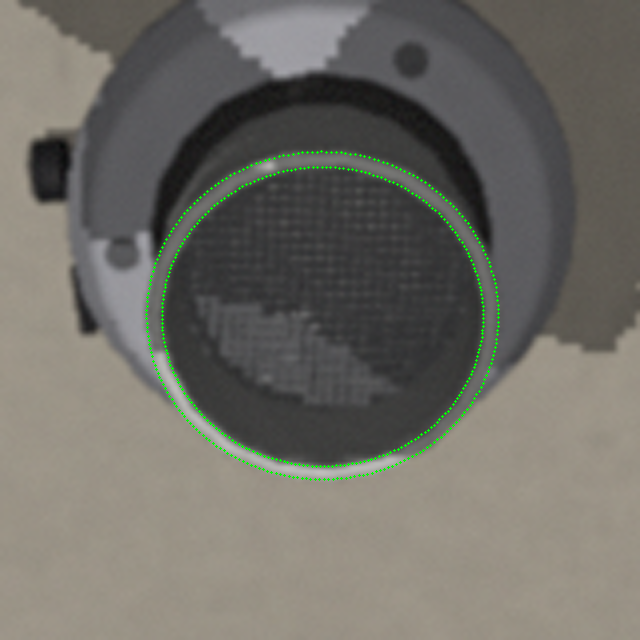

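View pics/p4s.png

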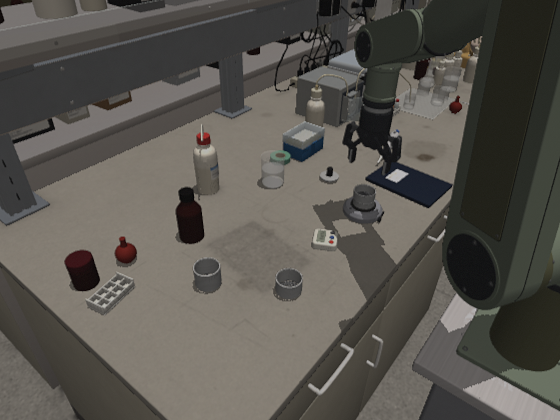

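```bash
python3 -m handwheel '[[1,-1.5,-0.2,-3.5,0],[1,-0.7,-0.2,-3.8,0],[1,0,-0.2,-3.9,0],[1,0,-0.2,-3.9,0],[1,0,-0.2,-3.9,0],[1,0,-0.3,-4,0],[1,0,-0.3,-4,0],[1,0,-0.3,-4,0],[1,0,-0.2,-4,0],[1,0,0,0,0]]'
python3 -m handwheel '[[1,0,0,0,0],[1,0,0,0,0]]'
python3 - <<'E'
from h import *
x=meas('sieve_medium',[.437,.168],'m1.png')
plan([*x,.01],yaw=0)
E
```

```text
time: 10.83
tool_pos: [0.4319, 0.1739, 0.1468]
ee_rot: [0.501, 0.497, 0.504, -0.498]
ft_force: [0.2, -0.7, 0.1]
width: 0.0857
time: 11.0
tool_pos: [0.4334, 0.1677, 0.1469]
ee_rot: [0.5, 0.498, 0.501, -0.5]
ft_force: [0.0, -0.3, 0.1]
width: 0.0852
edge [0.4369 0.1698] 20.8
mask [0.4366 0.17  ] 0.114
t 11.1 tcp [0.4341 0.1667 0.1474] w 0.0851 F [ 0.1 -0.3 -0.3]
axes x [-0.002 -0.001 -1.   ] y [ 1.     0.    -0.002] z [ 0.    -1.     0.001] j [ 0.18  0.06  1.89 -0.    1.19  0.18]
yaw y 0.0
shift now cm [13.74  0.31 -0.32]
turn 0.0 after-turn shift [13.74  0.31 -0.32]
```

View pics/m1.png

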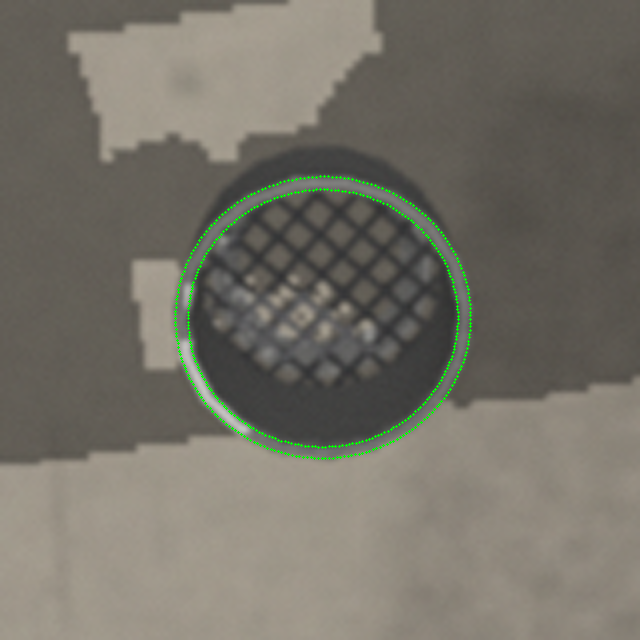

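```bash
python3 -m handwheel '[[1,3.5,0.3,-0.3,0],[1,3.5,0,0,0],[1,3,0,0,0],[1,2,0,0,0],[1,1,0,0,0],[1,0.5,0,0,0],[0.6,0,0,0,0],[0.2,0,0,0,0],[0.2,0,0,0,0],[0.2,0,0,0,0]]'
python3 -m handwheel '[[0.2,0,0,0,0],[0.2,0,0,0,0],[0.2,0,0,0,0]]'
python3 - <<'E'
from h import *
s=manip.read_state()
x=meas('sieve_medium',s['tool_pos'][:2],'m2.png'); print('off',x-s['tool_pos'][:2])
plan([.456,-.183,.1],yaw=0)
E
```

```text
time: 11.93
tool_pos: [0.4395, 0.1713, 0.0151]
ee_rot: [0.501, 0.501, 0.5, -0.498]
ft_force: [0.6, 0.0, 3.0]
width: 0.0569
time: 12.18
tool_pos: [0.4395, 0.1713, 0.0151]
ee_rot: [0.502, 0.501, 0.5, -0.498]
ft_force: [0.0, -0.2, 6.9]
width: 0.0568
edge [0.4398 0.1701] 22.1
mask [0.4398 0.1701] 0.076
off [ 0.00029755 -0.00118747]
t 12.28 tcp [0.4395 0.1713 0.0151] w 0.0567 F [-0.8 -1.2  6.6]
axes x [ 0.004  0.    -1.   ] y [1.    0.002 0.004] z [ 0.002 -1.    -0.   ] j [ 0.19  0.3   1.95 -0.    0.89  0.19]
yaw y 0.002
shift now cm [-8.5   1.6  35.43]
turn 0.002 after-turn shift [-8.5   1.68 35.43]
```

View pics/m2.png

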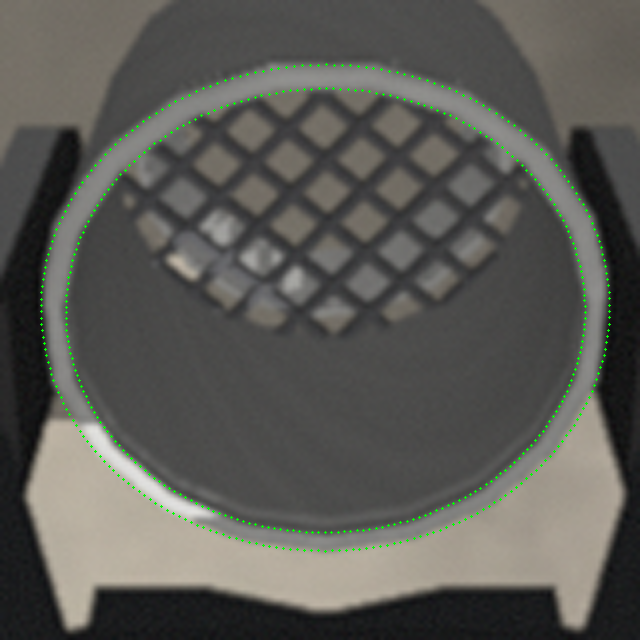

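```bash
python3 -m handwheel '[[0.2,-1,0,0,0],[0.2,-3,0,0,0],[0.2,-4,0,0.5,0],[0.2,-3.5,0.1,2,0],[0.2,0,0.2,3.8,0],[0.2,0,0.2,4,0],[0.2,0,0.2,4,0],[0.2,0,0.2,4,0],[0.2,0,0.2,4,0],[0.2,0,0.2,4,0]]'
python3 -m handwheel '[[0.2,0,0.2,4,0],[0.2,0,0.2,3.5,0],[0.2,0,0.1,1.5,0],[0.2,0,0,0,0],[0.2,0,0,0,0]]'
python3 - <<'E'
from h import *
plan([.4562,-.1825,.105],yaw=0)
snap('wrist','m3.png')
E
```

```text
time: 13.12
tool_pos: [0.4504, -0.0934, 0.1289]
ee_rot: [0.501, 0.5, 0.501, -0.499]
ft_force: [1.2, 0.5, -1.8]
width: 0.0566
time: 13.53
tool_pos: [0.4557, -0.1822, 0.1284]
ee_rot: [0.5, 0.5, 0.5, -0.5]
ft_force: [0.5, 0.6, -1.4]
width: 0.0568
t 13.53 tcp [ 0.4557 -0.1822  0.1284] w 0.0568 F [ 0.5  0.6 -1.4]
axes x [-0.     0.001 -1.   ] y [ 1. -0. -0.] z [-0.    -1.    -0.001] j [-0.56  0.14  1.85  0.    1.15 -0.56]
yaw y -0.0
shift now cm [2.34 0.05 0.03]
turn -0.0 after-turn shift [2.34 0.05 0.03]
```

View pics/m3.png

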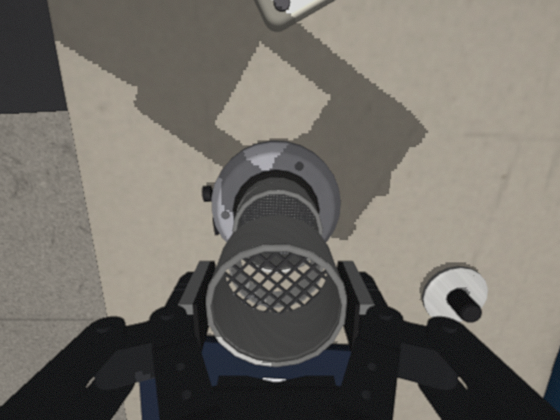

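```bash
python3 -m handwheel '[[0.2,1.5,0.05,0,0],[0.2,1.5,0,0,0],[0.2,0.7,0,0,0],[0.2,0.4,0,0,0],[0.2,0,0,0,0],[0.2,0,0,0,0]]'
python3 -m handwheel '[[0.2,0.2,0,0,0],[0.2,0.1,0,0,0],[0.2,0,0,0,0],[0.2,0,0,0,0]]'
python3 - <<'E'
from h import *
plan([.4562,-.1825,.082],yaw=0)
snap('wrist','m4.png')
E
```

```text
time: 14.08
tool_pos: [0.4569, -0.1813, 0.0875]
ee_rot: [0.501, 0.499, 0.501, -0.499]
ft_force: [-0.2, 0.7, -1.2]
width: 0.0568
time: 14.42
tool_pos: [0.4569, -0.1821, 0.0846]
ee_rot: [0.501, 0.5, 0.5, -0.499]
ft_force: [-0.4, 0.7, -1.1]
width: 0.0565
t 14.42 tcp [ 0.4569 -0.1821  0.0846] w 0.0565 F [-0.4  0.7 -1.1]
axes x [ 0. -0. -1.] y [1.    0.002 0.   ] z [ 0.002 -1.     0.   ] j [-0.56  0.21  1.87  0.    1.06 -0.56]
yaw y 0.002
shift now cm [ 0.26 -0.07  0.04]
turn 0.002 after-turn shift [ 0.26 -0.07  0.04]
```

View pics/m4.png

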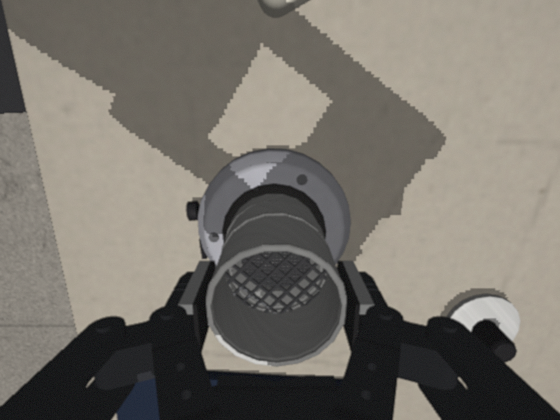

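```bash
python3 -m handwheel '[[0.2,0.15,0,0,0],[0.2,0.1,0,0,0],[0.2,0,0,0,0],[0.2,0,0,0,0]]'
```

```text
time: 14.8
tool_pos: [0.4569, -0.1821, 0.0821]
ee_rot: [0.501, 0.5, 0.5, -0.499]
ft_force: [0.1, 0.3, 2.7]
width: 0.0568
```

Contact (2.7 N up) at the expected height. Release and rise.

```bash
python3 -m handwheel '[[0.75,0,0,0,0],[1,0,0,0,0],[1,0,0,0,0],[1,0,0,0,0],[1,-1,0,0,0],[1,-3,0,0,0],[1,-3.5,0,0,0],[1,0,0,0,0],[1,0,0,0,0],[1,0,0,0,0]]'
python3 - <<'E'
from h import *
x=meas('sieve_medium',[.4565,-.1837],'m5.png',z0=.067)
plan([.586,.264,.16],yaw=0)
E
```

```text
time: 15.63
tool_pos: [0.4568, -0.1819, 0.1573]
ee_rot: [0.501, 0.5, 0.5, -0.499]
ft_force: [-1.4, 0.4, -0.1]
width: 0.0852
edge [ 0.4572 -0.1833] 21.4
mask [ 0.457  -0.1836] 0.173
t 15.73 tcp [ 0.4558 -0.1814  0.1557] w 0.0854 F [ 0.6 -0.  -0.4]
axes x [-0.002  0.001 -1.   ] y [ 1.     0.002 -0.002] z [ 0.002 -1.    -0.001] j [-0.56  0.11  1.82  0.    1.21 -0.56]
yaw y 0.002
shift now cm [ -0.4   13.11 -44.51]
turn 0.002 after-turn shift [ -0.4   13.02 -44.54]
```

View pics/m5.png

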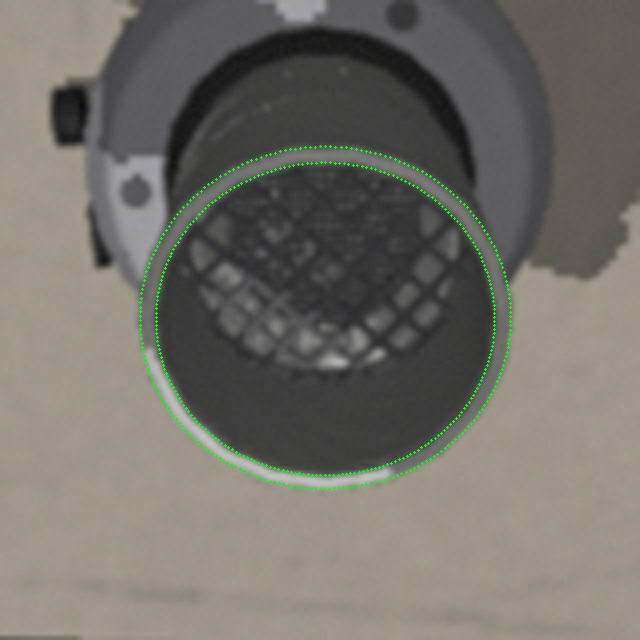

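```bash
python3 -m handwheel '[[1,0,1,-3.5,0],[1,0,1.1,-3.7,0],[1,0,1.1,-3.7,0],[1,0,1.1,-3.7,0],[1,0,1.1,-3.7,0],[1,0,1.1,-3.7,0],[1,0,1.1,-3.7,0],[1,0,1.1,-3.7,0],[1,0,1.1,-3.7,0],[1,0,1.1,-3.7,0]]'
python3 -m handwheel '[[1,0,1.1,-3.7,0],[1,0,1.1,-3.7,0],[1,0,0,0,0],[1,0,0,0,0],[1,0,0,0,0]]'
python3 - <<'E'
from h import *
x=meas('sieve_coarse',[.586,.264],'c1.png')
plan([*x,.025],yaw=0)
E
```

```text
time: 16.57
tool_pos: [0.564, 0.188, 0.1549]
ee_rot: [0.5, 0.498, 0.501, -0.5]
ft_force: [0.8, -0.3, -0.3]
width: 0.0856
time: 16.98
tool_pos: [0.5856, 0.2598, 0.1549]
ee_rot: [0.5, 0.498, 0.501, -0.501]
ft_force: [-0.2, -0.2, 0.5]
width: 0.0853
edge [0.5871 0.2647] 20.8
mask [0.5871 0.2648] 0.173
t 17.08 tcp [0.5861 0.2588 0.1558] w 0.0853 F [-0.3 -0.9  0.6]
axes x [-0.002 -0.001 -1.   ] y [ 1.     0.001 -0.002] z [ 0.001 -1.     0.001] j [ 0.28  0.41  1.44 -0.    1.29  0.28]
yaw y 0.001
shift now cm [13.08  0.13 -0.6 ]
turn 0.001 after-turn shift [13.08  0.13 -0.6 ]
```

View pics/c1.png

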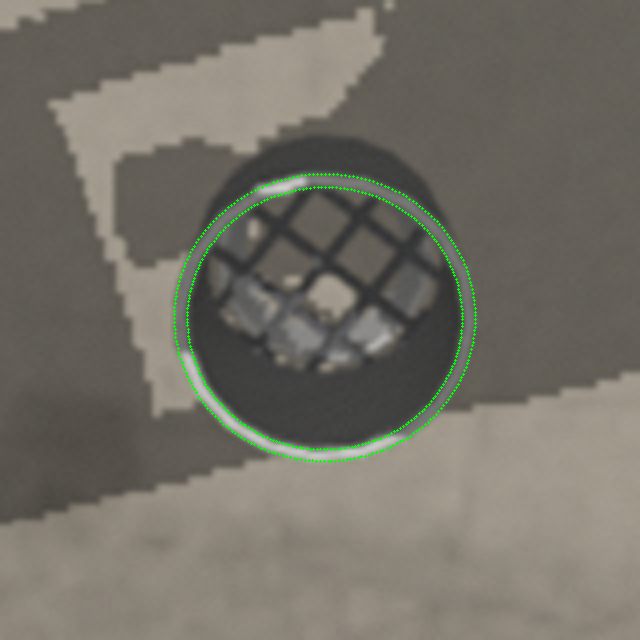

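```bash
python3 -m handwheel '[[1,3.5,0.15,-0.6,0],[1,3.5,0,0,0],[1,3,0,0,0],[1,2,0,0,0],[1,1,0,0,0],[1,0.3,0,0,0],[0.6,0,0,0,0],[0.2,0,0,0,0],[0.2,0,0,0,0],[0.2,0,0,0,0]]'
python3 -m handwheel '[[0.2,0,0,0,0],[0.2,0,0,0,0],[0.2,0,0,0,0]]'
python3 - <<'E'
from h import *
s=manip.read_state()
x=meas('sieve_coarse',s['tool_pos'][:2],'c2.png'); o=x-s['tool_pos'][:2]; print('off',o)
plan([.457-o[0],-.1835-o[1],.16],yaw=0)
E
```

```text
time: 17.92
tool_pos: [0.5905, 0.2668, 0.0266]
ee_rot: [0.501, 0.501, 0.5, -0.498]
ft_force: [-0.6, -0.2, 4.1]
width: 0.0568
time: 18.17
tool_pos: [0.5905, 0.2669, 0.0266]
ee_rot: [0.501, 0.501, 0.5, -0.498]
ft_force: [0.6, -0.3, 6.4]
width: 0.0574
edge [0.5908 0.2652] 21.9
mask [0.5908 0.2649] 0.092
off [ 0.00028097 -0.00167577]
t 18.27 tcp [0.5906 0.2668 0.0266] w 0.0571 F [ 0.8 -0.8  6.6]
axes x [ 0.005  0.001 -1.   ] y [1.    0.002 0.005] z [ 0.002 -1.    -0.001] j [ 0.29  0.57  1.5  -0.    1.07  0.29]
yaw y 0.002
shift now cm [-13.46 -13.41  44.82]
turn 0.002 after-turn shift [-13.46 -13.32  44.85]
```

View pics/c2.png

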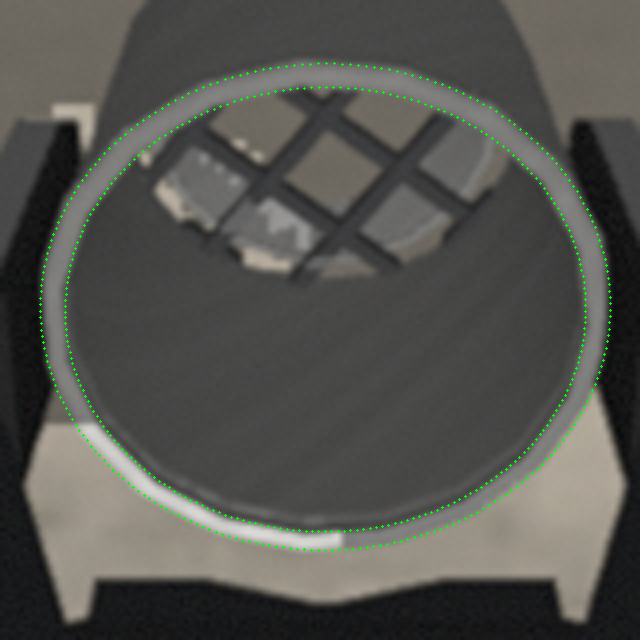

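```bash
python3 -m handwheel '[[0.2,-1,0,0,0],[0.2,-3,0,0,0],[0.2,-4,0,0,0],[0.2,-4,-0.3,1,0],[0.2,-2.3,-0.8,2.7,0],[0.2,0,-1.1,3.6,0],[0.2,0,-1.1,3.7,0],[0.2,0,-1.1,3.7,0],[0.2,0,-1.1,3.7,0],[0.2,0,-1.1,3.7,0]]'
python3 -m handwheel '[[0.2,0,-1.1,3.7,0],[0.2,0,-1.1,3.7,0],[0.2,0,-1.1,3.7,0],[0.2,0,-1.1,3.7,0],[0.2,0,-1.1,3.7,0],[0.2,0,-0.9,2.8,0],[0.2,0,-0.4,1,0],[0.2,0,0,0,0],[0.2,0,0,0,0],[0.2,0,0,0,0]]'
python3 - <<'E'
from h import *
plan([.4567,-.1818,.13],yaw=0)
snap('wrist','c3.png')
E
```

```text
time: 19.1
tool_pos: [0.5215, 0.0439, 0.1672]
ee_rot: [0.501, 0.499, 0.501, -0.499]
ft_force: [-0.3, -0.8, -0.4]
width: 0.0569
time: 19.93
tool_pos: [0.4554, -0.1766, 0.1668]
ee_rot: [0.5, 0.5, 0.501, -0.499]
ft_force: [-0.2, 0.1, -1.6]
width: 0.0567
t 19.93 tcp [ 0.4554 -0.1766  0.1668] w 0.0567 F [-0.2  0.1 -1.6]
axes x [-0.     0.001 -1.   ] y [ 1.     0.003 -0.   ] z [ 0.003 -1.    -0.001] j [-0.55  0.09  1.82  0.    1.24 -0.55]
yaw y 0.003
shift now cm [3.67 0.13 0.52]
turn 0.003 after-turn shift [3.67 0.13 0.52]
```

View pics/c3.png

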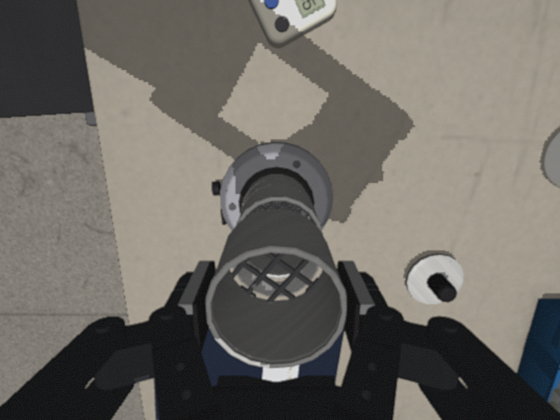

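```bash
python3 -m handwheel '[[0.2,1,0.13,0.5,0],[0.2,1,0,0,0],[0.2,0,0,0,0],[0.2,0,0,0,0],[0.2,0,0,0,0]]'
python3 - <<'E'
from h import *
plan([.4567,-.1818,.13],yaw=0)
snap('wrist','c4.png')
E
```

```text
time: 20.4
tool_pos: [0.4564, -0.1824, 0.1462]
ee_rot: [0.5, 0.499, 0.501, -0.499]
ft_force: [0.7, -0.5, -0.8]
width: 0.0572
t 20.4 tcp [ 0.4564 -0.1824  0.1462] w 0.0572 F [ 0.7 -0.5 -0.8]
axes x [-0.001  0.001 -1.   ] y [ 1.     0.003 -0.001] z [ 0.003 -1.    -0.001] j [-0.56  0.12  1.83  0.    1.19 -0.56]
yaw y 0.003
shift now cm [ 1.62  0.04 -0.06]
turn 0.003 after-turn shift [ 1.62  0.04 -0.06]
```

View pics/c4.png

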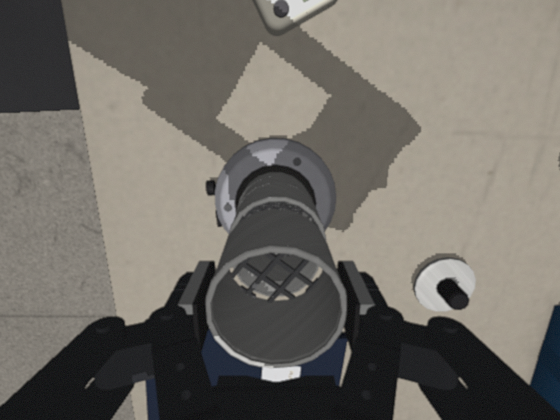

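```bash
python3 -m handwheel '[[0.2,0.7,0,0,0],[0.2,0.4,0,0,0],[0.2,0.2,0,0,0],[0.2,0,0,0,0],[0.2,0,0,0,0]]'
python3 -m handwheel '[[0.2,0.15,0,0,0],[0.2,0.1,0,0,0],[0.2,0,0,0,0],[0.2,0,0,0,0]]'
```

```text
time: 20.87
tool_pos: [0.4564, -0.1829, 0.1335]
ee_rot: [0.5, 0.499, 0.501, -0.5]
ft_force: [-0.6, -0.3, -2.0]
width: 0.0571
time: 21.2
tool_pos: [0.4565, -0.183, 0.1313]
ee_rot: [0.5, 0.5, 0.5, -0.5]
ft_force: [0.6, 0.6, -1.0]
width: 0.057
```

```bash
python3 -m handwheel '[[0.2,0.15,0,0,0],[0.2,0.05,0,0,0],[0.2,0,0,0,0],[0.2,0,0,0,0]]'
```

```text
time: 21.53
tool_pos: [0.4567, -0.1831, 0.1295]
ee_rot: [0.501, 0.5, 0.5, -0.499]
ft_force: [-1.4, -0.0, 1.1]
width: 0.0573
```

```bash
python3 -m handwheel '[[0.2,0.05,0,0,0],[0.2,0,0,0,0]]'; python3 -m handwheel '[[0.75,0,0,0,0],[1,0,0,0,0],[1,0,0,0,0],[1,0,0,0,0],[1,-1,0,0,0],[1,-3,0,0,0],[1,-3.5,0,0,0],[1,0,0,0,0],[1,0,0,0,0],[1,0,0,0,0]]'
python3 - <<'E'
from h import *
x=meas('sieve_coarse',[.457,-.1835],'c5.png',z0=.103)
plan([.6185,-.272,.15],yaw=0)
E
```

```text
time: 21.7
tool_pos: [0.4568, -0.1831, 0.1295]
ee_rot: [0.501, 0.5, 0.5, -0.499]
ft_force: [-1.8, 0.1, 4.8]
width: 0.0568
time: 22.53
tool_pos: [0.4565, -0.1829, 0.2042]
ee_rot: [0.501, 0.5, 0.5, -0.499]
ft_force: [-1.2, 0.4, -0.7]
width: 0.0854
edge [ 0.4571 -0.1848] 21.5
mask [ 0.4568 -0.1853] 0.202
t 22.63 tcp [ 0.4556 -0.1824  0.2026] w 0.0853 F [-0.3  0.5 -0.3]
axes x [-0.002  0.001 -1.   ] y [ 1.     0.002 -0.002] z [ 0.002 -1.    -0.001] j [-0.56  0.05  1.77  0.    1.32 -0.56]
yaw y 0.002
shift now cm [ 5.21 16.28  9.  ]
turn 0.002 after-turn shift [ 5.21 16.3   8.97]
```

View pics/c5.png

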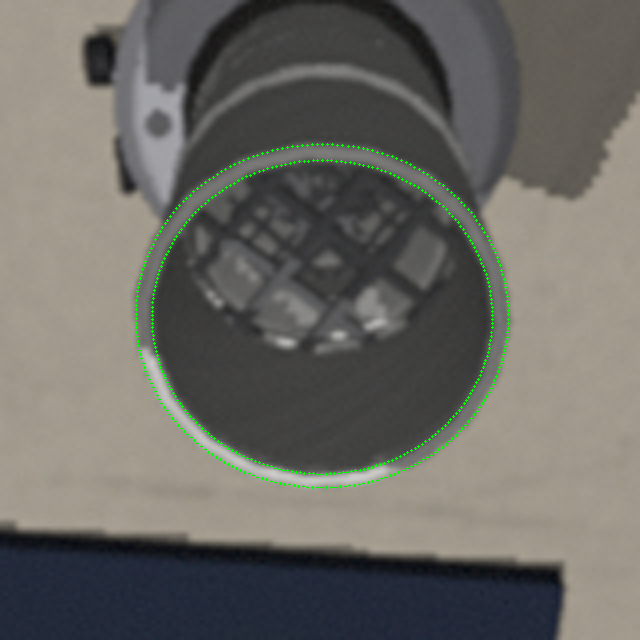

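Run:
```python
from h import *
s=manip.read_state(); p=manip.camera('wrist'); c=cam(p,s); im=p['image'].copy()
u=proj(c,[[.457,-.184,.13]])[0]
pts=[]
for r,z,y in [(.029,.11,-.1835),(.029,.11,-.185),(.029,.158,-.185),(.029,.074,-.1835)]:
    pts.append(proj(c,circ(r,z)+[.457,y,0])[::3])
a=p['image'];zoom(a,u,55,7,'c6.png'); zoom(a,u,55,7,'c6b.png',np.vstack(pts))
i=np.hstack([cv2.imread('pics/c6.png'),cv2.imread('pics/c6b.png')]); print(i.shape); cv2.imwrite('pics/c6c.png',cv2.resize(i,(796,int(i.shape[0]*796/i.shape[1]))))
p=manip.camera('scene'); c=cam(p); zoom(p['image'],proj(c,[[.457,-.184,.08]])[0],40,8,'c6s.png')
```

```text
(770, 1540, 3)
```

View pics/c6c.png

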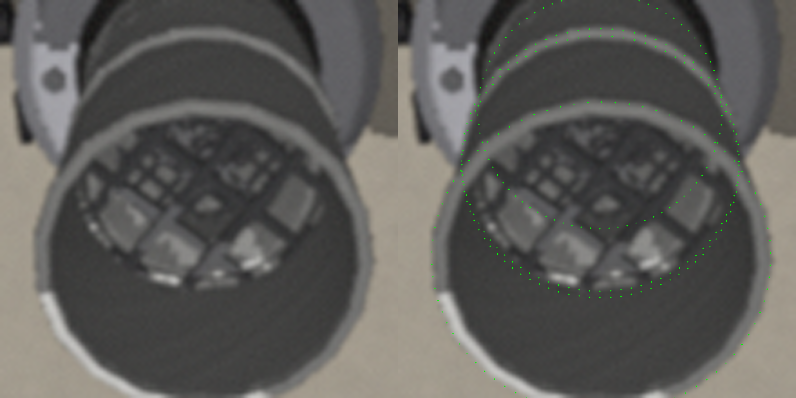

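View pics/c6s.png

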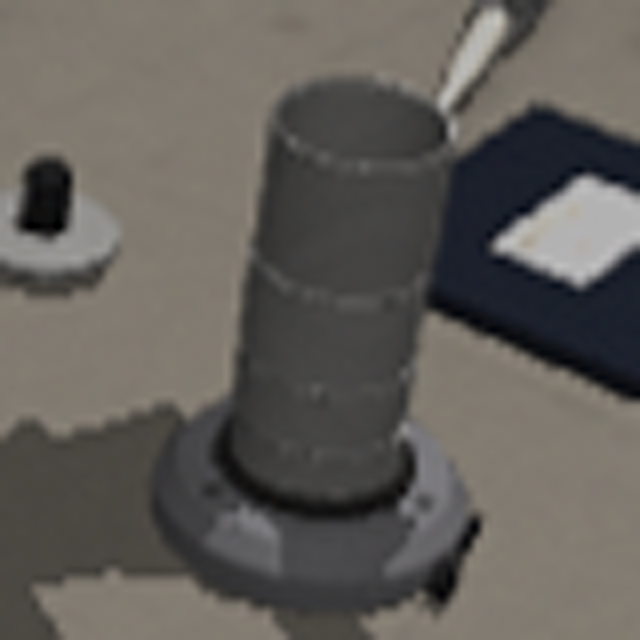

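```bash
python3 -m handwheel '[[1,0,3.2,1.8,0],[1,0,3.3,1.8,0],[1,0,3.3,1.8,0],[1,0,3.3,1.8,0],[1,2,3.2,1.8,0],[1,3,0,0,0],[1,0,0,0,0],[1,0,0,0,0],[1,0,0,0,0]]'
python3 - <<'E'
from h import *
x=meas('sieve_lid',[.6185,-.272],'l1.png')
plan([*x,.02],yaw=0)
E
```

```text
time: 23.48
tool_pos: [0.619, -0.272, 0.1538]
ee_rot: [0.5, 0.499, 0.501, -0.5]
ft_force: [-1.1, 0.5, 0.9]
width: 0.0856
edge [ 0.6191 -0.2713] 18.1
mask [ 0.6184 -0.2713] 0.095
t 23.58 tcp [ 0.6201 -0.2727  0.1562] w 0.0852 F [ 0.2 -0.2  0.7]
axes x [ 0.003 -0.002 -1.   ] y [1.    0.002 0.003] z [ 0.002 -1.     0.002] j [-0.54  0.48  1.34  0.    1.32 -0.54]
yaw y 0.002
shift now cm [13.62 -0.13 -0.16]
turn 0.002 after-turn shift [13.62 -0.13 -0.16]
```

View pics/l1.png

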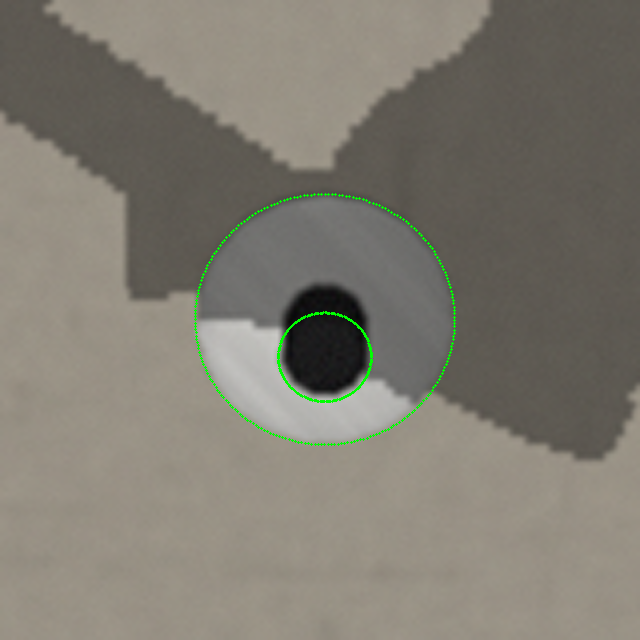

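```bash
python3 -m handwheel '[[1,3.5,-0.1,-0.1,0],[1,3.5,0,0,0],[1,3,0,0,0],[1,2,0,0,0],[1,1,0,0,0],[1,0.6,0,0,0],[1,0,0,0,0],[1,0,0,0,0]]'
python3 - <<'E'
from h import *
plan([.6190,-.2713,.0165],yaw=0)
snap('wrist','l2.png')
E
```

```text
time: 24.25
tool_pos: [0.62, -0.2723, 0.0202]
ee_rot: [0.502, 0.5, 0.499, -0.499]
ft_force: [0.5, -1.1, -0.1]
width: 0.0853
t 24.25 tcp [ 0.62   -0.2723  0.0202] w 0.0853 F [ 0.5 -1.1 -0.1]
axes x [ 0.003 -0.002 -1.   ] y [1.    0.002 0.003] z [ 0.002 -1.     0.002] j [-0.54  0.63  1.41  0.    1.09 -0.54]
yaw y 0.002
shift now cm [ 0.37 -0.1  -0.1 ]
turn 0.002 after-turn shift [ 0.37 -0.1  -0.1 ]
```

View pics/l2.png

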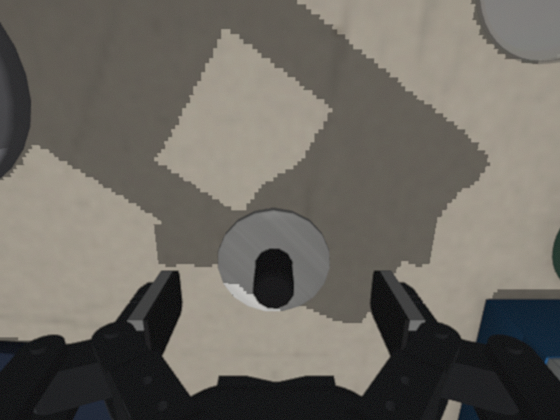

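```bash
python3 -m handwheel '[[1,0.35,-0.1,-0.1,0],[0.7,0,0,0,0],[0.4,0,0,0,0],[0,0,0,0,0],[0,0,0,0,0],[0,0,0,0,0],[0,0,0,0,0],[0,0,0,0,0],[0,0,0,0,0],[0,0,0,0,0]]'
python3 -m handwheel '[[0,0,0,0,0],[0,0,0,0,0]]'
python3 - <<'E'
from h import *
s=manip.read_state()
x=meas('sieve_lid',s['tool_pos'][:2],'l3.png'); o=x-s['tool_pos'][:2]; print('off',o)
plan([.457-o[0],-.1845-o[1],.2],yaw=0)
E
```

```text
time: 25.13
tool_pos: [0.6179, -0.2708, 0.0147]
ee_rot: [0.501, 0.5, 0.5, -0.499]
ft_force: [-0.2, -0.3, 2.0]
width: 0.0172
time: 25.3
tool_pos: [0.6179, -0.2707, 0.0147]
ee_rot: [0.501, 0.5, 0.5, -0.499]
ft_force: [0.4, 0.2, 1.2]
width: 0.0172
edge [ 0.6169 -0.2707] 13.3
mask [ 0.618  -0.2726] 0.626
off [-1.0328142e-03  6.2982154e-05]
t 25.4 tcp [ 0.6179 -0.2707  0.0147] w 0.0171 F [ 0.5 -0.5  2.2]
axes x [ 0.001 -0.    -1.   ] y [1.    0.002 0.001] z [ 0.002 -1.     0.   ] j [-0.54  0.64  1.42 -0.    1.08 -0.54]
yaw y 0.002
shift now cm [-18.55 -15.96  -8.64]
turn 0.002 after-turn shift [-18.55 -15.98  -8.61]
```

View pics/l3.png

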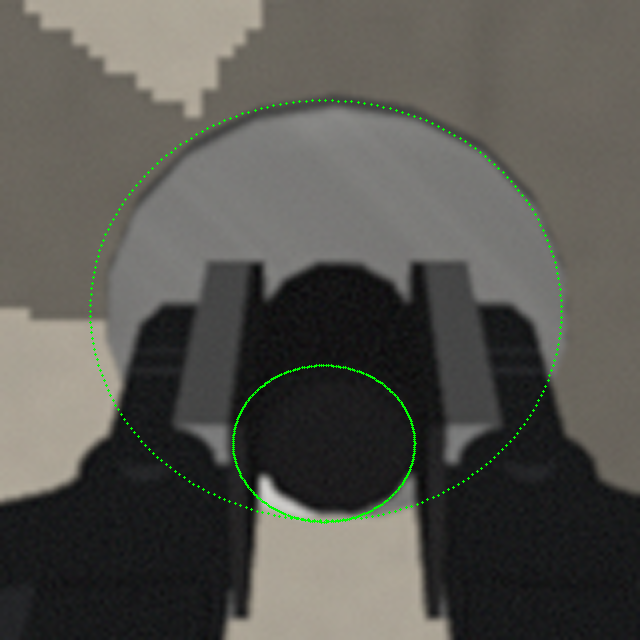

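```bash
python3 -m handwheel '[[0,-1,0,0,0],[0,-3,0,0,0],[0,-4,0,0,0],[0,-4,0,0,0],[0,-4,0,0,0],[0,-3,-0.5,-0.3,0],[0,0,-2,-1,0],[0,0,-3,-1.6,0],[0,0,-3.3,-1.8,0],[0,0,-3.3,-1.8,0]]'
python3 -m handwheel '[[0,0,-2.7,-1.4,0],[0,0,-1.2,-0.7,0],[0,0,0,0,0],[0,0,0,0,0],[0,0,0,0,0]]'
python3 - <<'E'
from h import *
plan([.457,-.1845,.166],yaw=0)
snap('wrist','l4.png')
E
```

```text
time: 26.23
tool_pos: [0.4947, -0.2048, 0.2042]
ee_rot: [0.5, 0.499, 0.501, -0.5]
ft_force: [0.5, 0.2, -0.3]
width: 0.0171
time: 26.65
tool_pos: [0.4582, -0.1854, 0.2049]
ee_rot: [0.501, 0.5, 0.5, -0.499]
ft_force: [-0.1, -0.3, -1.0]
width: 0.0169
t 26.65 tcp [ 0.4582 -0.1854  0.2049] w 0.0169 F [-0.1 -0.3 -1. ]
axes x [ 0.001 -0.001 -1.   ] y [1.    0.002 0.001] z [ 0.002 -1.     0.001] j [-0.56  0.06  1.77  0.    1.32 -0.56]
yaw y 0.002
shift now cm [ 3.89 -0.12 -0.09]
turn 0.002 after-turn shift [ 3.89 -0.12 -0.09]
```

View pics/l4.png

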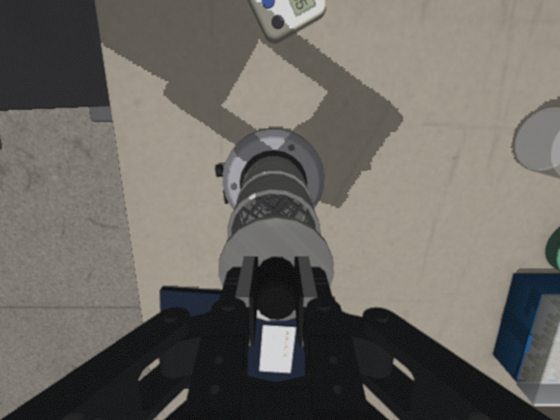

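```bash
python3 -m handwheel '[[0,1,-0.1,-0.1,0],[0,1,0,0,0],[0,0.5,0,0,0],[0,0,0,0,0],[0,0,0,0,0]]'
python3 - <<'E'
from h import *
plan([.457,-.1845,.166],yaw=0)
snap('wrist','l5.png')
E
```

```text
time: 27.12
tool_pos: [0.4559, -0.1836, 0.1781]
ee_rot: [0.5, 0.499, 0.501, -0.5]
ft_force: [-0.1, 0.3, -0.1]
width: 0.0169
t 27.12 tcp [ 0.4559 -0.1836  0.1781] w 0.0169 F [-0.1  0.3 -0.1]
axes x [-0.002  0.001 -1.   ] y [ 1.     0.002 -0.002] z [ 0.002 -1.    -0.001] j [-0.56  0.08  1.8   0.    1.26 -0.56]
yaw y 0.002
shift now cm [1.21 0.11 0.09]
turn 0.002 after-turn shift [1.21 0.11 0.09]
```

View pics/l5.png

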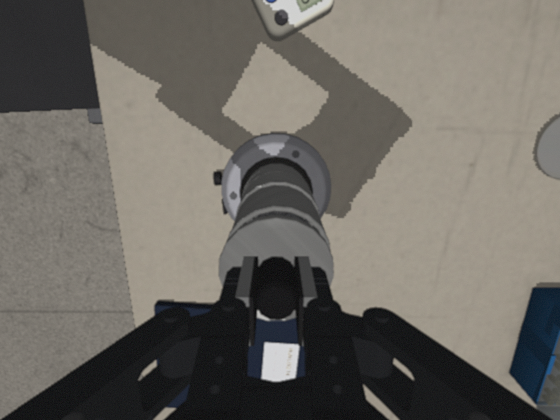

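```bash
python3 -m handwheel '[[0,0.4,0.08,0.08,0],[0,0.3,0,0,0],[0,0.2,0,0,0],[0,0,0,0,0],[0,0,0,0,0]]'; python3 -m handwheel '[[0,0.15,0,0,0],[0,0.1,0,0,0],[0,0,0,0,0],[0,0,0,0,0]]'
```

```text
time: 27.58
tool_pos: [0.4571, -0.1846, 0.1702]
ee_rot: [0.5, 0.499, 0.501, -0.5]
ft_force: [-0.4, -0.5, -1.2]
width: 0.0171
time: 27.92
tool_pos: [0.4572, -0.1847, 0.1678]
ee_rot: [0.501, 0.499, 0.501, -0.499]
ft_force: [0.3, 0.7, -1.4]
width: 0.0172
```

```bash
python3 -m handwheel '[[0,0.15,0,0,0],[0,0,0,0,0],[0,0,0,0,0]]'; python3 -m handwheel '[[0,0.1,0,0,0],[0,0,0,0,0],[0,0,0,0,0]]'
```

```text
time: 28.17
tool_pos: [0.4572, -0.1846, 0.1662]
ee_rot: [0.5, 0.499, 0.501, -0.5]
ft_force: [0.6, -1.2, -0.3]
width: 0.0171
time: 28.42
tool_pos: [0.4575, -0.1848, 0.1656]
ee_rot: [0.501, 0.5, 0.5, -0.499]
ft_force: [-0.1, -0.4, 0.7]
width: 0.0175
```

```bash
python3 -m handwheel '[[0,0.05,0,0,0],[0,0,0,0,0]]'; python3 -m handwheel '[[0.4,0,0,0,0],[0.6,0,0,0,0],[0.6,0,0,0,0],[0.6,0,0,0,0],[0.6,-1,0,0,0],[0.6,-3,0,0,0],[0.6,-4,0,0,0],[0.6,0,0,0,0],[0.6,0,0,0,0],[0.6,0,0,0,0]]'
python3 - <<'E'
from h import *
x=meas('sieve_lid',[.457,-.185],'l6.png',z0=.151)
p=manip.camera('scene'); c=cam(p); zoom(p['image'],proj(c,[[.457,-.184,.1]])[0],40,8,'l6s.png'); cv2.imwrite('pics/l6f.png',p['image'])
E
```

```text
time: 28.58
tool_pos: [0.4575, -0.1849, 0.1655]
ee_rot: [0.501, 0.5, 0.5, -0.499]
ft_force: [-0.2, 0.3, 3.3]
width: 0.0172
time: 29.42
tool_pos: [0.4574, -0.1847, 0.2455]
ee_rot: [0.501, 0.5, 0.5, -0.499]
ft_force: [-0.3, -0.5, -1.2]
width: 0.051
edge [ 0.4576 -0.1836] 19.1
mask [ 0.4575 -0.1862] 0.088
```

View pics/l6.png

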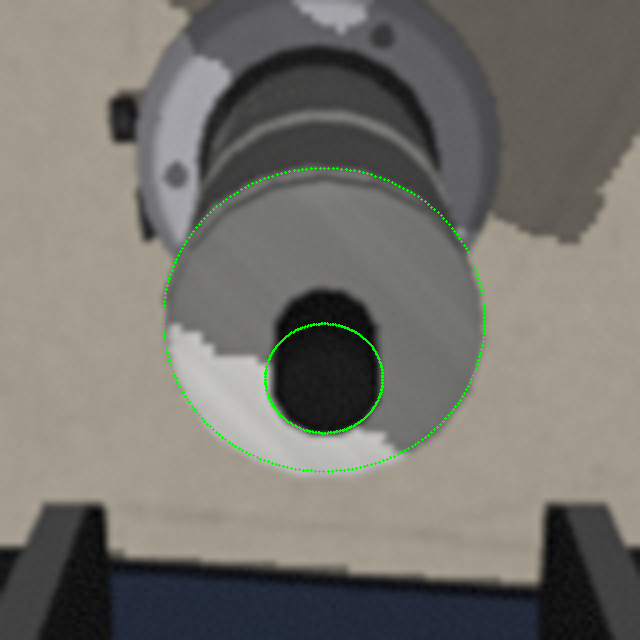

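View pics/l6s.png

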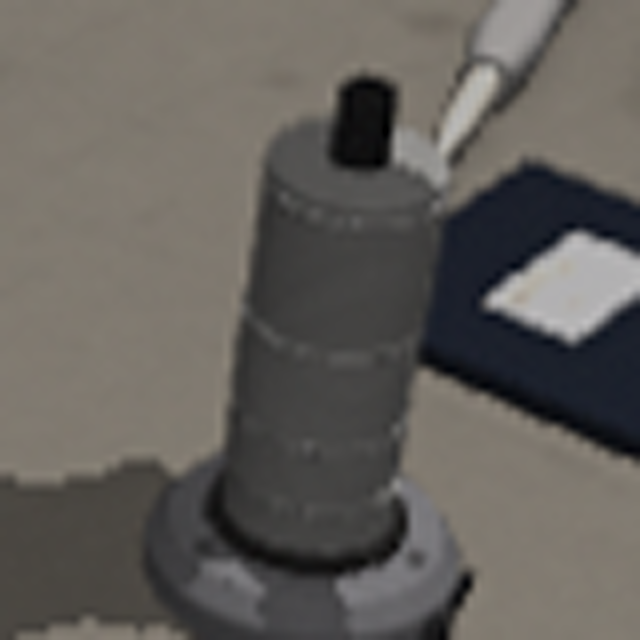

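```bash
python3 -m handwheel '[[0.6,-2,0,0,0],[0.6,0,0,0,0],[0.6,0,0,0,0],[0.6,0,0,0,0]]'
python3 - <<'E'
from h import *
s=manip.read_state(); p=manip.camera('wrist'); c=cam(p,s)
best=[]
for dz in np.arange(-.006,.0121,.002):
    x,f=edgefit(c,p['image'],[(.029,.164+dz)],[.4575,-.1855],span=.003); best.append((round(f,2),round(dz,3),x.round(4)))
for b in best: print(*b)
for cn in ['scene','top']:
    p=manip.camera(cn); c=cam(p)
    for o in ['timer','beaker','brown_bottle','sieve_lid','sieve_coarse']:
        r=manip.outline_of(p,o)
        if r: print(cn,o,[int(v) for v in r[0]['rect']],round(float(r[0]['conf']),2))
print(s['tool_pos'],s['time'])
E
```

```text
time: 29.9
tool_pos: [0.4569, -0.1844, 0.2638]
ee_rot: [0.5, 0.499, 0.501, -0.5]
ft_force: [0.1, 0.8, 0.3]
width: 0.0514
8.76 -0.006 [ 0.4582 -0.1876]
8.7 -0.004 [ 0.4575 -0.1845]
9.14 -0.002 [ 0.4574 -0.1842]
9.46 0.0 [ 0.4575 -0.1836]
9.61 0.002 [ 0.4575 -0.1831]
9.57 0.004 [ 0.4575 -0.1825]
9.35 0.006 [ 0.4575 -0.1819]
8.94 0.008 [ 0.4577 -0.1812]
8.39 0.01 [ 0.4577 -0.1805]
7.75 0.012 [ 0.4582 -0.1797]
scene timer [323, 240, 32, 23] 0.57
scene beaker [272, 169, 27, 38] 0.89
scene brown_bottle [190, 215, 32, 51] 0.83
scene sieve_lid [369, 160, 19, 20] 0.85
scene sieve_coarse [368, 174, 26, 22] 0.9
top timer [283, 266, 29, 33] 0.77
top beaker [339, 149, 31, 35] 0.92
top brown_bottle [205, 151, 28, 29] 0.96
top sieve_lid [358, 269, 19, 23] 0.49
[ 0.45685818 -0.1844344   0.26377345] 29.9
```

View pics/l6f.png

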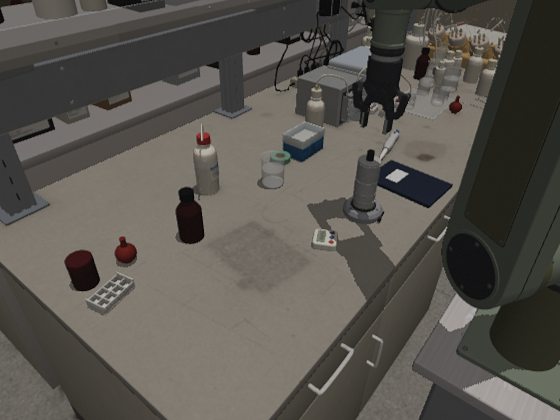

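Run:
```python
from h import *
s=manip.read_state(); p=manip.camera('wrist'); c=cam(p,s)
pt=np.vstack([proj(c,circ(.029,z)+[.457,y,0])[::2] for z,y in [(.164,-.1855),(.158,-.1855),(.158,-.1845)]])
u=proj(c,[[.457,-.184,.16]])[0]; a=p['image']
zoom(a,u,48,8,'e1.png'); zoom(a,u,48,8,'e2.png',pt)
i=np.hstack([cv2.imread('pics/e1.png'),cv2.imread('pics/e2.png')]); cv2.imwrite('pics/e3.png',cv2.resize(i,(796,398)))
```

```text
(no output)
```

View pics/e3.png

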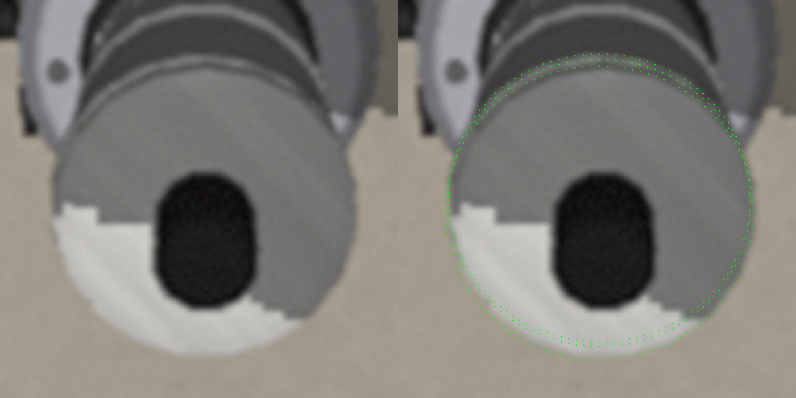

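Run:
```python
from h import *
from scipy.optimize import least_squares
s=manip.read_state(); p=manip.camera('wrist'); c=cam(p,s); a=p['image']
u=proj(c,[[.457,-.184,.16]])[0]; o=np.array([int(u[0])-48,int(u[1])-48]); sc=398/96
g=lambda v:(np.array(v)/sc+o-.5)
top,bot,l,r=g((204,70))[1],g((204,353.5))[1],g((52,0))[0],g((356,0))[0]
def res(q):
    P=proj(c,circ(.029,q[2])+[q[0],q[1],0]); return [P[:,1].min()-top,P[:,1].max()-bot,P[:,0].min()-l,P[:,0].max()-r]
q=least_squares(res,[.457,-.185,.164],x_scale=.01); print(q.x,q.fun)
# coarse rim top row ~58, medium rim top ~6
for z,row in [(.158,57.5),(.110,6)]:
    f=least_squares(lambda y:proj(c,circ(.029,z)+[.457,y[0],0])[:,1].min()-g((0,row))[1],[-.184],x_scale=.01); print(z,f.x)
```

```text
[ 0.45753259 -0.18721669  0.15832216] [-0.31243553  0.3347909   0.30692092 -0.30696157]
0.158 [-0.18517096]
0.11 [-0.18374408]
```

Run:
```python
from h import *
s=manip.read_state(); print(s['time'],s['tool_pos'],s['ft_force']); print(manip.sign_off())
```

```text
30.65 [ 0.45725028 -0.18467664  0.26489577] [-0.73708248 -0.90220109  0.85303894]
the job is handed in; nothing more can be done
None
```

I built the stack on the receiving pan in the required order (fine, medium, coarse, lid) and handed it in at 30.65 s. The hand-in reports no verdict.

- **Seating:** Each piece stopped within about 0.2 mm of its calculated seated height. Pressing on the medium, coarse and lid gave a clear contact force of 2.7–4.8 N. On the fine sieve the force was only about 1 N, close to the sensor noise, so its seating rests on the height and the picture. All four were let go, and the gripper ended well clear, about 75 mm above the knob.
- **Centring:** Wrist pictures put the medium on the fine sieve within about 1 mm. The coarse is 1.5–2 mm off the medium and the lid about 2 mm off the coarse, both inside the 4 mm limit. A sliver of the lower rim shows at those two joints, but the rims look flush and level in the pictures.
- **Bystanders:** The timer, brown bottle and beaker show within 1–2 px of their starting places, which is within detection noise.
- **Weak or disagreeing checks:**
  - The picture-based lid height was inconclusive. One fit gave 0–2 mm above seated and a second gave about 6 mm below it, which cannot be right, so the lid's seating rests on the contact height and force.
  - The early camera estimates of the base position differed by up to about 1 cm. I used the closer wrist view, and the fine sieve went into the pan without side force.

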